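# Pin the loaded carrier onto the shaker

### The job

Push the loaded carrier tray fully home on the shaker until the red catch on its right side clicks up and holds it. Then draw the ball-lock pin out of its blue parking block and, with its red thumb button held in, slide it through the aligned holes of the shaker's bracket until its shoulder seats. Let go so that the button springs out and locks the pin; leave the bottle and tape nearby undisturbed.

Things in the scene. Friction and masses are not known exactly. Their poses are not given: they have to be found in the camera images.
- carrier (a joint): The aluminium carrier tray (182 x 190 mm, loaded with a green rack, a blue-lid pot and a bottle) on the white shaker. Value: metres it still stands out towards the robot; 0 = fully home against its stop. Slides away along +x of carrier_lip; friction 2 to 3 N, 1 to 3 N more while it rides over the sprung catch in the last 48 mm; the catch clicks up only in the last 1.5 mm.
- carrier_lip (a point): Middle of the outer (robot-side) face of the tray's upright front lip, 190 mm wide and 34 mm high (lip from 17 mm below to 17 mm above this point; lower edge 78 mm above the worktop). The tray is pushed here. Its x axis points along the slide, home direction; z up. Loads stand up to 90 mm high 30 mm and more behind the lip.
- pawl (a joint): The red sprung catch at the shaker's right side (40 mm long). Value in rad: 0 = sprung up; about 0.2 while the tray's steel strike rides over it; back to 0 when the tray is home, where it stops the tray from sliding out.
- bore (a point): Steel bracket on the shaker's front, right half: two canted 8 mm cheeks (34 mm tall), 14 mm gap; the tray's 10 mm tongue stands in the gap, holes in line (15.4 mm cheeks, 18.4 mm tongue) when home. Origin: mouth of the bore on the outer face of the outer cheek. z points OUT along the bore: to the robot's left and 30 degrees above level. x: slide direction. y: square to both, mostly down. 30 mm through, open behind.
- pin_seat (a point): Centre of the seating face of the pin's 25 mm shoulder. z runs along the pin, tip to button. From here towards -z: 14 mm shank, tapered over its last 12 mm, tip at -54; two balls at -36.5 stand 2.5 mm proud while the button is out. Towards +z: shoulder to 5, 12 mm neck to 43, black flange 48 mm dia from 43 to 48, hub 30 mm dia to 62, red button cap 40 mm dia from 70 to 78 mm.
- pin_grip (a point): Point on the pin's axis half-way between the front of the flange and the pressed button's face, 57.5 mm from pin_seat; same axes. Pinch here ALONG the axis: one finger over the neck on the flange's front (z 43), one on the button's face (z 78 out, 71 pressed; 28 mm grasp). Finger tips reach to 7.5 mm from the axis on the neck side. Whole pin 132 mm, 0.14 to 0.21 kg.
- pin_tip (a point): The pin's tapered end (7 mm dia there), on its axis, 54 mm from pin_seat; same axes.
- thumb_button (a joint): The pin's red thumb button: 0 = sprung out, balls locked out; 0.007 m = fully pressed, balls in. Spring 4 N, rising to 8 N. Unless it is pressed, the balls let the pin neither out of nor into a bore.
- pin_stand: Blue parking block, 30 mm thick, 46 mm wide, on a dark steel foot 84 x 90 mm, fixed. Origin: under the foot, bore about 62 mm up. The pin starts in its bore, canted like the bracket (button end to the robot's left, 30 degrees above level), shoulder seated, balls locked behind the block. A fixed pipette stand, 300 mm tall, stands 150 to 230 mm to its left.
- dropper: Small white dropper bottle, loose, 44 mm dia, 108 mm high, origin under it. Bystander.
- tape: Blue roll of tape lying flat, loose, 72 mm dia, 18 mm high, origin under it. Bystander.

How it is judged:
On the way, in this order (a step that is already met when the one before it is completed fails the run):
1. the carrier is home and the catch has sprung up (value of joint carrier below 0.003 m and value of joint pawl below 0.06 rad), for 0.2 s.
2. the pin's tip is through the bracket's outer cheek with the thumb button held in (z of pin_tip in the frame of bore below -0.015 m and x of pin_tip in the frame of bore between -0.006 and 0.006 m and y of pin_tip in the frame of bore between -0.006 and 0.006 m and value of joint thumb_button above 0.004 m), for 0.1 s.
At the end, for the whole second after the job is handed in: Carrier home within 3 mm with the catch up; the pin's shoulder within 4 mm of the bore's mouth and the pin in line with the bore within 0.12 rad; thumb button sprung out (within 1.5 mm), so the balls lock behind the bracket (all of step 1 and distance between pin_seat and bore below 0.004 m and angle between the z axis of pin_seat and the z axis of bore, either way round below 0.12 rad and value of joint thumb_button below 0.0015 m); the robot touches nothing.
It fails at once if the dropper bottle is knocked over or pushed more than 30 mm (angle between dropper's own z axis and vertical above 0.5 rad or distance of dropper from where it was at the start of the episode above 0.03 m).
It fails at once if the roll of tape is pushed more than 30 mm (distance of tape from where it was at the start of the episode above 0.03 m).
It also fails if it takes over 67 s, if anything falls off the work surface, if the arm or the gripper's body presses on something with over 40 N, if the wrist force passes 120 N, or if a joint passes its speed limit or range.

### The arm

A 7-joint arm with a two-finger parallel gripper is mounted at the origin on a cart in front of the work surface, level with it; the furniture and walls round the work are solid. World frame = base frame: x ahead of the robot, y to its left, z up, the work surface at z = 0. Lengths are in m, angles in rad, forces in N, time in s.
With the tool pointing down it reaches from about 0.425 to 0.925 m from the base axis. Payload 6.8 kg.
Tool frame: the origin (TCP) lies midway between the tips of the shut fingers; the grasp point (between the pads) lies 19 mm behind it (bot.pinch_z is the distance from the TCP to the grasp point, in m); x points along the fingers, y is the direction in which the jaws open and shut, and the axes are right-handed (so a half turn about x gives the same grasp; the last joint's range is limited). The gripper opens to 85 mm and grips with 20 to 120 N. Pads are 22 mm wide; open, the fingers measure 114 mm over their backs; the gripper's body (76 mm by 85 mm) begins 54 mm behind the grasp point. The pads swing forward as they close: fully open they stand 13 mm farther back than shut.
Start: joints at [-1.325, 0.477, 0.022, 1.555, -0.011, 1.109, -0.083], TCP at [0.234, 0.633, 0.231] pointing down, gripper open.
Joint ranges: [-2.96, 2.96], [-0.34, 2.1], [-1.41, 1.46], [0.24, 2.44], [-1.37, 4.51], [0.17, 1.92], [-2.96, 2.96]. Speed limits (rad/s): [2.39, 2.39, 3.14, 3.14, 3.14, 3.14, 3.14].

### API

Orientations are given as a unit quaternion [w, x, y, z].
In Python, from station import bot gives the robot as it stands. The module is installed in compiled form; this text tells all that it offers.
- The arm moves only by the tool step_arm, never from a script. Its argument "plan" is a list of rows, each a list of 6 numbers: the shift along the tool's x, y, z in units of 40 mm (1.0 is 40 mm), then the turn, a rotation vector about the tool's x, y, z in units of 360 degrees (1.0 is 360 degrees). In form: [[dx, dy, dz, ax, ay, az], ...]. A call has 1 to 8 rows; each row shifts and turns the commanded pose from where the row before left it, along the tool's axes as they then stand; what a row does not reach is not made up. A row lasts 1/8 s, in which the tool goes at most 62.5 mm and 10.7 degrees, less where a joint would pass 70% of its speed; a pose out of reach is approached as far as the arm can. A call with a number of a shift or a turn outside -1 to 1 is refused whole. A call with a gripper value outside its range is refused whole. "fingers" is the closure, from -1 (fully open) to 1 (shut), set as the call begins (left out, the last holds). The fingers move at their own pace and stop on an object; "force" is the grip in N (left out, the last holds). Time passes only in rows, so rows that do not move let the fingers close. It gives the time, the measured TCP pose, the force and the opening at its end, in the units of the state.
- bot.get_obs(): the state, without advancing time (a new reading comes with each control period).
- bot.read_camera(name): name is "scene" or "top" or "wrist"; returns (picture, depth): 400x640x3 uint8, red, green, blue; 400x640 float32, m along the optical axis (not along the pixel's ray), 0 where there is no reading.
- bot.camera_model(name): a dict with "mtx" (3x3 intrinsics, pixels), "origin" and "rotation" of the camera in the world; the wrist camera has in their place "T_tool_cam" (4x4, takes a point from camera to tool coordinates, whose origin is the TCP and whose axes are the tool frame's). Camera axes: x right, y up, looking along -z (the intrinsics and any distortion apply to the point x, -y, -z); pixel columns grow to the right and rows downward; lengths in m; the calibration is good to about 2 mm. A picture is of the moment at which its call begins: read the wrist's pose just before it. camera_model takes no time and is no camera call.
- bot.hand_in(): hands the job in, once; it reports no verdict.
The state is a dict: "t": time; "q": joint angles; "joint_vel": joint speeds; "joint_torque": joint torques, N m; "eef_pos": TCP position; "tool_rot": TCP orientation; "contact_force": force on the tool from outside, world axes, zero at the start; "torque": the same for the moment, N m; "gripper_width": opening from 0.0 (shut) to 1.0 (fully open).
Only numpy, scipy, OpenCV 4.12 (cv2) and the standard library are available. Lean on these libraries where they do the work, as an engineer would, in place of code of your own. Each camera call takes 0.05 s, during which the arm holds its last target.

## Working session

There is one attempt and no reset: what is moved stays moved. The work goes in short steps, Python scripts to look and compute and a tool call to move; the robot and the scene stay as the last step left them, time stands still between calls to the robot, and variables do not carry over. Pictures are saved under pics/ and viewed, and the job is handed in when it is done.

Besides the shell and the picture viewer there is one more tool, called after "Request:" as name([rows], argument=value, ...), one row to a line, values as JSON. step_arm: Moves the arm, as the interface text tells. Shifts and turns lie within -1 to 1; 1 stands for 40 mm of shift or 360 degrees of turn. Its arguments: {"type":"object","properties":{"plan":{"type":"array"},"fingers":{"type":"number"},"force":{"type":"number"}},"required":["plan"]}

```bash
mkdir -p pics; ls; python3 - <<'E'
from station import bot
import cv2,numpy as np
np.set_printoptions(precision=4,suppress=True)
o=bot.get_obs(); print({k:np.round(v,4) for k,v in o.items()}, bot.pinch_z)
for n in("scene","top","wrist"):
    m=bot.camera_model(n); print(n,m)
    p,d=bot.read_camera(n); cv2.imwrite(f"pics/{n}0.png",p[:,:,::-1]); np.save(f"{n}0.npy",d)
E
```

```text
pics
{'t': np.float64(0.0), 'q': array([-1.3251,  0.4778,  0.0224,  1.5564, -0.0115,  1.1093, -0.0831]), 'joint_vel': array([ 0.0009,  0.001 ,  0.0007, -0.0004, -0.0005, -0.0017,  0.0015]), 'joint_torque': array([  0.0001, -59.6462,   1.6081, -28.1204,   0.0124,   0.0093,
        -0.    ]), 'eef_pos': array([0.2337, 0.6326, 0.2304]), 'tool_rot': array([ 0.696 ,  0.1238,  0.6961, -0.1251]), 'contact_force': array([-0.6453,  0.5105, -0.5255]), 'torque': array([0.0027, 0.0131, 0.0277]), 'gripper_width': np.float64(1.0016)} 0.0187
scene {'mtx': array([[493.9439,   0.    , 322.285 ],
       [  0.    , 493.9439, 201.7583],
       [  0.    ,   0.    ,   1.    ]]), 'origin': array([0.4089, 0.6589, 1.2646]), 'rotation': array([-0.1027, -0.0269,  0.262 ,  0.9592])}
top {'mtx': array([[373.4001,   0.    , 320.1853],
       [  0.    , 373.4001, 201.6822],
       [  0.    ,   0.    ,   1.    ]]), 'origin': array([ 0.3844, -0.0386,  1.0681]), 'rotation': array([-0.7018, -0.0506,  0.0479,  0.709 ])}
wrist {'mtx': array([[297.0306,   0.    , 317.6957],
       [  0.    , 297.0306, 199.1589],
       [  0.    ,   0.    ,   1.    ]]), 'T_tool_cam': array([[ 0.0002,  0.2905, -0.9569, -0.1412],
       [ 1.    ,  0.0003,  0.0003, -0.0007],
       [ 0.0004, -0.9569, -0.2905, -0.074 ],
       [ 0.    ,  0.    ,  0.    ,  1.    ]])}
```

View images.

View pics/scene0.png

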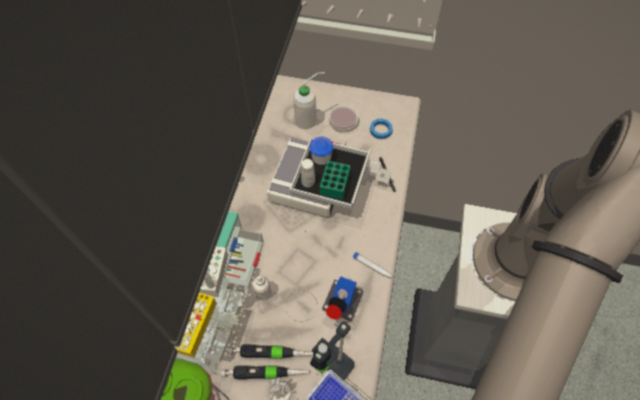

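View pics/top0.png

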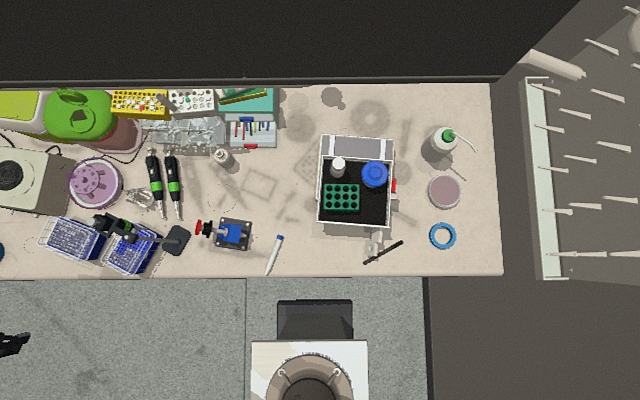

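View pics/wrist0.png

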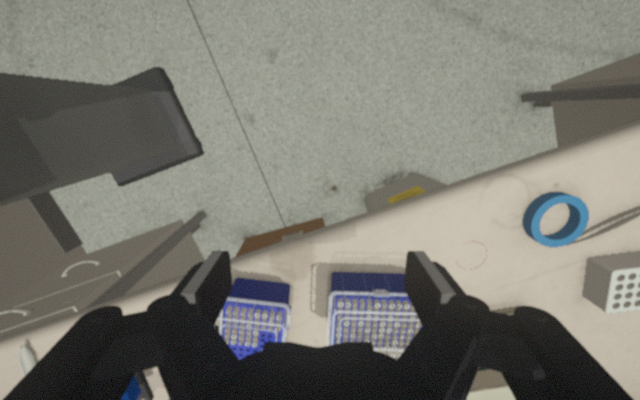

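```bash
cat > h.py <<'E'
import numpy as np,cv2
from scipy.spatial.transform import Rotation as R
from station import bot
np.set_printoptions(precision=4,suppress=True)
def q2R(q): return R.from_quat([q[1],q[2],q[3],q[0]])
def campose(n,obs=None):
    m=bot.camera_model(n)
    if n=="wrist":
        T=m["T_tool_cam"]; Rt=q2R(obs["tool_rot"]).as_matrix()
        return m["mtx"],Rt@T[:3,:3],Rt@T[:3,3]+obs["eef_pos"]
    return m["mtx"],q2R(m["rotation"]).as_matrix(),np.array(m["origin"])
def cloud(d,K,Rm,o):
    v,u=np.mgrid[:d.shape[0],:d.shape[1]]
    P=np.stack([(u-K[0,2])/K[0,0]*d,-(v-K[1,2])/K[1,1]*d,-d],-1)
    W=P@Rm.T+o; W[d<=0]=np.nan
    return W
def ray(u,v,K,Rm,o):
    r=Rm@np.array([(u-K[0,2])/K[0,0],-(v-K[1,2])/K[1,1],-1]); return o,r
def onz(u,v,z,K,Rm,o):
    o,r=ray(u,v,K,Rm,o); return o+r*(z-o[2])/r[2]
def proj(p,K,Rm,o):
    c=(np.asarray(p)-o)@Rm; return np.array([K[0,2]+K[0,0]*c[0]/-c[2],K[1,2]-K[1,1]*c[1]/-c[2]])
E
python3 - <<'E'
from h import *
for n in("scene","top"):
    K,Rm,o=campose(n); d=np.load(f"{n}0.npy"); W=cloud(d,K,Rm,o); np.save(f"{n}W.npy",W)
    print(n,Rm,(d>0).mean())
p=cv2.imread("pics/top0.png")
W=np.load("topW.npy")
for (u,v) in [(300,180),(340,225),(395,187),(385,245),(197,228),(230,233),(220,157),(442,236),(178,240),(320,135),(375,175),(375,250),(338,260),(325,228),(385,228)]: print(u,v,W[v,u])
cv2.imwrite("pics/t1.png",cv2.resize(p[130:280,150:460],None,fx=2.55,fy=2.55,interpolation=cv2.INTER_CUBIC))
p=cv2.imread("pics/scene0.png")
cv2.imwrite("pics/s1.png",cv2.resize(p[80:400,180:430],None,fx=1.87*1.0,fy=1.87,interpolation=cv2.INTER_CUBIC))
E
```

```text
scene [[-0.9775  0.1829 -0.1053]
 [-0.2111 -0.8416  0.4971]
 [ 0.0023  0.5082  0.8613]] 0.99619921875
top [[-0.0099  0.9902 -0.139 ]
 [-0.9999 -0.0104 -0.0031]
 [-0.0045  0.1389  0.9903]] 0.99591796875
300 180 [ 0.5993  0.0231 -0.0029]
340 225 [ 0.4665 -0.0914 -0.0022]
395 187 [ 0.5602 -0.2362  0.0828]
385 245 [ 0.4081 -0.2182 -0.0009]
197 228 [0.4534 0.2792 0.1171]
230 233 [0.4415 0.2018 0.088 ]
220 157 [0.6465 0.2336 0.0882]
442 236 [ 0.4319 -0.3806  0.0016]
178 240 [0.4272 0.3619 0.0248]
320 135 [ 0.7336 -0.0367  0.0005]
375 175 [ 0.58   -0.1743  0.1466]
375 250 [ 0.3937 -0.1796  0.0686]
338 260 [ 0.3674 -0.0839  0.0004]
325 228 [ 0.4583 -0.0483 -0.0027]
385 228 [nan nan nan]
```

View pics/t1.png

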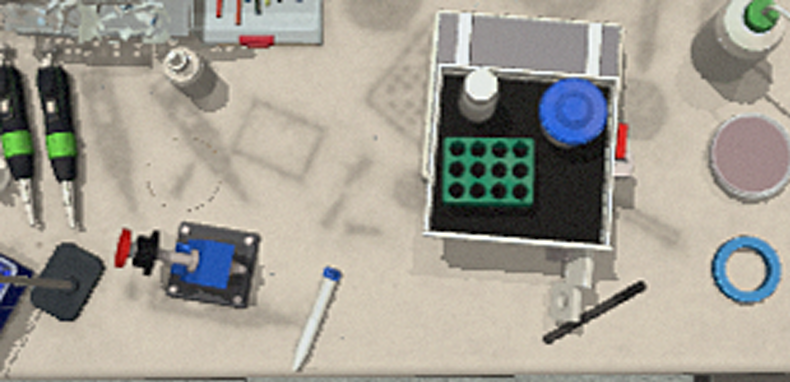

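View pics/s1.png

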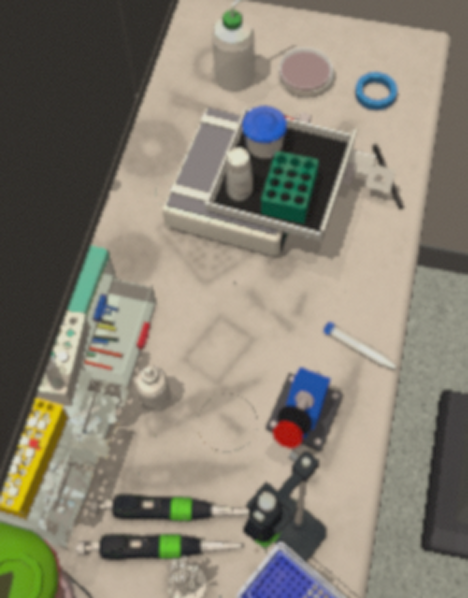

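```bash
python3 - <<'E'
from h import *
o=bot.get_obs(); print(q2R(o["tool_rot"]).as_matrix())
p=cv2.imread("pics/top0.png"); W=np.load("topW.npy"); 
hsv=cv2.cvtColor(p,cv2.COLOR_BGR2HSV)
K,Rm,oo=campose("top")
for u,v in [(317.5,222),(389,227),(318,131.5+3),(394,138.5)]: print(onz(u,v,0.112,K,Rm,oo))
H=hsv[...,0];S=hsv[...,1];V=hsv[...,2]
def rep(name,m,box):
    u0,u1,v0,v1=box; mm=np.zeros_like(m); mm[v0:v1,u0:u1]=m[v0:v1,u0:u1]
    pts=W[mm]; pts=pts[~np.isnan(pts[:,0])]; vv,uu=np.where(mm)
    print(name,mm.sum(),"px",uu.min(),uu.max(),vv.min(),vv.max(),"med",np.median(pts,0),"p5",np.percentile(pts,5,axis=0),"p95",np.percentile(pts,95,axis=0))
rep("button",((H<8)|(H>172))&(S>150)&(V>80),(180,215,210,250))
rep("blueblk",(H>100)&(H<120)&(S>140),(215,250,215,250))
rep("pawl",((H<8)|(H>172))&(S>150)&(V>80),(385,405,170,205))
rep("green",(H>65)&(H<95)&(S>100),(318,365,180,215))
rep("tape",(H>95)&(H<115)&(S>120),(425,460,218,255))
rep("lid",(H>105)&(H<125)&(S>140),(355,392,155,190))
# bracket region
for v in range(226,272,2):
    print(v,[ (round(W[v,u,0],3),round(W[v,u,1],3),round(W[v,u,2],3)) for u in range(362,392,4)])
E
```

```text
[[-0.0004  0.3465  0.9381]
 [-0.0013  0.9381 -0.3465]
 [-1.     -0.0014  0.0001]]
[ 0.466  -0.0282  0.112 ]
[ 0.4513 -0.211   0.112 ]
[ 0.6986 -0.0316  0.112 ]
[ 0.6853 -0.2326  0.112 ]
button 60 px 195 200 220 234 med [0.4558 0.2779 0.1145] p5 [0.4411 0.2713 0.0942] p95 [0.4717 0.2908 0.1209]
blueblk 312 px 217 241 224 242 med [0.4418 0.1992 0.0796] p5 [0.4221 0.1806 0.0343] p95 [0.4649 0.2429 0.0891]
pawl 46 px 391 395 178 191 med [ 0.5673 -0.231   0.0841] p5 [ 0.5501 -0.236   0.0782] p95 [ 0.5809 -0.2279  0.0891]
green 753 px 323 359 183 211 med [ 0.53   -0.0887  0.1276] p5 [ 0.4983 -0.1313  0.084 ] p95 [ 0.5614 -0.0461  0.131 ]
tape 286 px 429 455 223 247 med [ 0.4337 -0.3773  0.019 ] p5 [ 0.4033 -0.4073  0.0075] p95 [ 0.4645 -0.3442  0.0223]
lid 562 px 361 387 161 188 med [ 0.5857 -0.1735  0.1411] p5 [ 0.5587 -0.2024  0.1354] p95 [ 0.6134 -0.147   0.1475]
226 [(np.float64(0.457), np.float64(-0.145), np.float64(0.081)), (np.float64(0.454), np.float64(-0.152), np.float64(0.114)), (np.float64(0.454), np.float64(-0.162), np.float64(0.114)), (np.float64(0.454), np.float64(-0.172), np
[... 10166 characters left out ...]
 np.float64(-0.196), np.float64(0.0)), (np.float64(0.344), np.float64(-0.208), np.float64(-0.001)), (np.float64(0.344), np.float64(-0.219), np.float64(0.001)), (np.float64(0.344), np.float64(-0.229), np.float64(0.004))]
270 [(np.float64(0.339), np.float64(-0.151), np.float64(0.001)), (np.float64(0.339), np.float64(-0.162), np.float64(-0.001)), (np.float64(0.339), np.float64(-0.173), np.float64(0.002)), (np.float64(0.339), np.float64(-0.185), np.float64(0.0)), (np.float64(0.339), np.float64(-0.196), np.float64(0.003)), (np.float64(0.338), np.float64(-0.207), np.float64(0.0)), (np.float64(0.338), np.float64(-0.219), np.float64(-0.001)), (np.float64(0.338), np.float64(-0.23), np.float64(-0.0))]
```

Request:
step_arm([
  [-1, 0, 0, 0, 0, 0],
  [-1, 0, 0, 0, 0, 0],
  [-1, 0, 0, 0, 0, 0],
  [-1, 0, 0, 0, 0, 0],
  [0, -0.92, 0.77, -0.022, 0, 0],
  [0, -0.92, 0.77, -0.022, 0, 0],
], fingers=1, force=40)

```text
t: 0.9
eef_pos: [0.272, 0.5447, 0.3914]
tool_rot: [0.707, 0.025, 0.707, -0.025]
contact_force: [1.3, 0.3, 0.0]
gripper_width: -0.002
```

Request:
step_arm([
  [0, -1, 0.45, 0, 0, 0],
  [0, -1, 0.45, 0, 0, 0],
  [0, -1, 0.45, 0, 0, 0],
  [0, -1, 0.45, 0, 0, 0],
  [0, -1, 0.45, 0, 0, 0],
  [0, -1, 0.45, 0, 0, 0],
  [0, -1, 0.45, 0, 0, 0],
  [0, -1, 0.45, 0, 0, 0],
])

```text
t: 1.9
eef_pos: [0.3912, 0.2137, 0.3912]
tool_rot: [0.707, 0.027, 0.707, -0.027]
contact_force: [0.3, 0.6, 1.1]
gripper_width: 0.0
```

Request:
step_arm([
  [0.4, -1, 0.4, 0, 0, 0],
  [0.6, -1, 0.4, 0, 0, 0],
  [0.6, -1, 0.4, 0, 0, 0],
  [0.6, -1, 0.4, 0, 0, 0],
  [0.6, -1, 0.4, 0, 0, 0],
])

```text
t: 2.52
eef_pos: [0.4554, 0.0084, 0.2786]
tool_rot: [0.707, 0.027, 0.706, -0.027]
contact_force: [0.2, 0.3, -0.9]
gripper_width: 0.001
```

```bash
cat > snap.py <<'E'
import sys
from h import *
def snap(tag,n="wrist"):
    o=bot.get_obs(); p,d=bot.read_camera(n)
    K,Rm,oo=campose(n,o); cv2.imwrite(f"pics/{tag}.png",p[:,:,::-1]); np.savez(f"{tag}.npz",d=d,K=K,R=Rm,o=oo,W=cloud(d,K,Rm,oo))
    print(tag,o["t"],o["eef_pos"],q2R(o["tool_rot"]).as_matrix().T,o["contact_force"],"q",o["q"])
if __name__=="__main__": snap(sys.argv[1],*(sys.argv[2:]))
E
python3 snap.py w1
```

```text
w1 2.525 [0.4554 0.0084 0.2786] [[ 0.0005  0.0004 -1.    ]
 [ 0.077   0.997   0.0004]
 [ 0.997  -0.077   0.0004]] [ 0.1863  0.3478 -0.9301] q [-0.6389  0.0449  0.5079  2.0241 -0.0251  1.0779  1.3742]
```

View pics/w1.png

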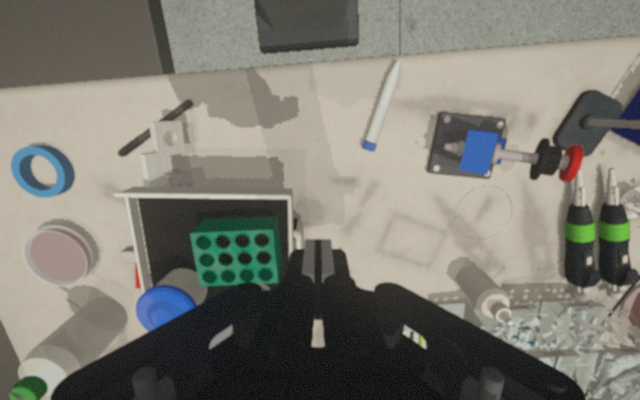

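```bash
python3 - <<'E'
from h import *
p=cv2.imread("pics/w1.png"); cv2.imwrite("pics/w1z.png",cv2.resize(p[85:215,100:300],None,fx=4,fy=4,interpolation=cv2.INTER_CUBIC))
E
```

```text
(no output)
```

View pics/w1z.png

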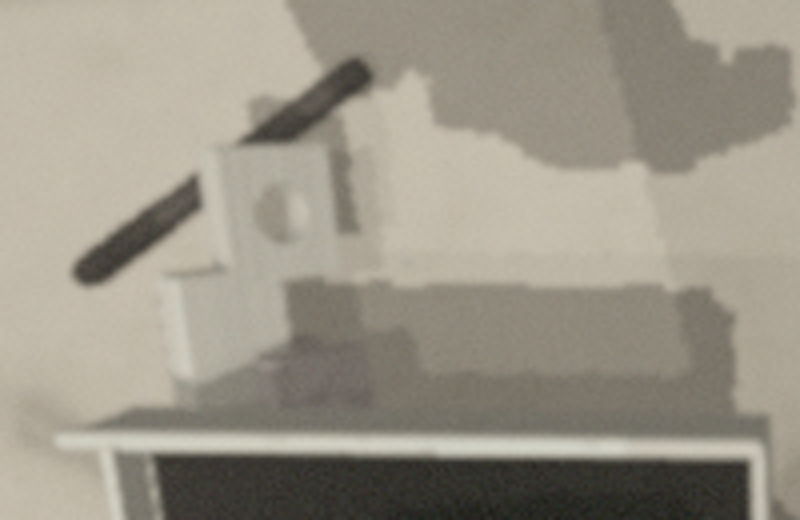

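Request:
step_arm([
  [0, -0.8, -0.2, 0, 0, 0],
  [0.3, -0.8, -0.2, 0, 0, 0],
  [0.8, -0.8, -0.2, 0, 0, 0],
  [0.8, -0.74, -0.16, 0, 0, 0],
  [0.8, 0, 0, 0, 0, 0],
  [0.8, 0, 0, 0, 0, 0],
  [0.7, 0, 0, 0, 0, 0],
  [0.46, 0, 0, 0, 0, 0],
])

```text
t: 3.58
eef_pos: [0.4147, -0.1129, 0.0917]
tool_rot: [0.706, 0.027, 0.707, -0.027]
contact_force: [-0.1, -0.1, 0.4]
gripper_width: 0.002
```

Request:
step_arm([
  [0, 0, 0.4, 0, 0, 0],
  [0, 0, 0.3, 0, 0, 0],
  [0, 0, 0.2, 0, 0, 0],
])

```text
t: 3.95
eef_pos: [0.4524, -0.1159, 0.0936]
tool_rot: [0.707, 0.027, 0.706, -0.027]
contact_force: [-3.5, 1.4, 2.2]
gripper_width: 0.003
```

Request:
step_arm([
  [0.05, 0, 0.25, 0, 0, 0],
  [0, 0, 0.25, 0, 0, 0],
  [0, 0, 0.2, 0, 0, 0],
  [0, 0, 0.1, 0, 0, 0],
])

```text
t: 4.45
eef_pos: [0.4828, -0.1186, 0.0908]
tool_rot: [0.706, 0.027, 0.707, -0.027]
contact_force: [-5.1, 0.1, 2.6]
gripper_width: -0.002
```

Request:
step_arm([
  [0, 0, 0.1, 0, 0, 0],
  [0, 0, 0.1, 0, 0, 0],
])

```text
t: 4.7
eef_pos: [0.4909, -0.1193, 0.0908]
tool_rot: [0.706, 0.027, 0.707, -0.028]
contact_force: [-4.0, -1.3, 1.5]
gripper_width: 0.004
```

Request:
step_arm([
  [0, 0, 0.1, 0, 0, 0],
  [0, 0, 0.05, 0, 0, 0],
])

```text
t: 4.95
eef_pos: [0.4973, -0.1198, 0.0908]
tool_rot: [0.707, 0.027, 0.707, -0.028]
contact_force: [-4.9, -1.9, 0.7]
gripper_width: -0.002
```

Request:
step_arm([
  [0, 0, 0.06, 0, 0, 0],
  [0, 0, 0.06, 0, 0, 0],
])

```text
t: 5.2
eef_pos: [0.5019, -0.1201, 0.0909]
tool_rot: [0.707, 0.027, 0.707, -0.028]
contact_force: [-3.4, -2.6, 0.7]
gripper_width: 0.002
```

```bash
python3 snap.py w2; python3 -c "
import cv2
p=cv2.imread('pics/w2.png');cv2.imwrite('pics/w2v.png',p)"
```

```text
w2 5.2 [ 0.5019 -0.1201  0.0909] [[-0.0002 -0.0002 -1.    ]
 [ 0.0776  0.997  -0.0003]
 [ 0.997  -0.0776 -0.0001]] [-3.3851 -2.6414  0.736 ] q [-0.3092  0.4543  0.532   2.0801 -0.3547  0.6947  1.9477]
```

View pics/w2.png

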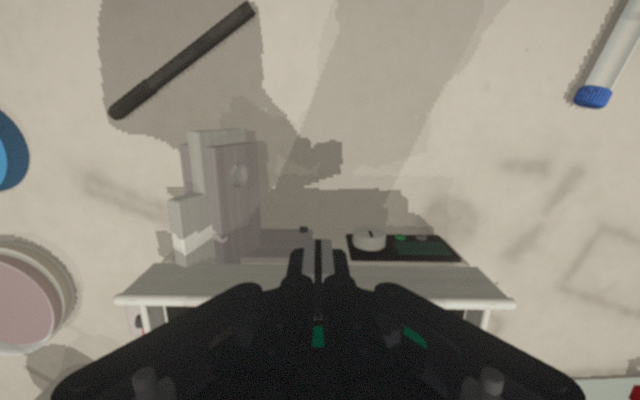

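Request:
step_arm([
  [0, 0, 0.06, 0, 0, 0],
  [0, 0, 0.06, 0, 0, 0],
])

```text
t: 5.5
eef_pos: [0.5066, -0.1204, 0.0909]
tool_rot: [0.707, 0.027, 0.707, -0.027]
contact_force: [-5.2, -2.5, 0.1]
gripper_width: -0.001
```

Request:
step_arm([
  [0, 0, 0.06, 0, 0, 0],
  [0, 0, 0.06, 0, 0, 0],
])

```text
t: 5.75
eef_pos: [0.508, -0.1204, 0.0904]
tool_rot: [0.704, 0.028, 0.709, -0.027]
contact_force: [-16.5, 0.0, 11.1]
gripper_width: 0.0
```

Request:
step_arm([
  [0, 0, 0.06, 0, 0, 0],
  [0, 0, 0.06, 0, 0, 0],
])

```text
t: 6.0
eef_pos: [0.5081, -0.1203, 0.0897]
tool_rot: [0.701, 0.029, 0.712, -0.026]
contact_force: [-29.8, 2.0, 24.5]
gripper_width: 0.002
```

Request:
step_arm([
  [0, 0, -0.3, 0, 0, 0],
  [0, 0, -0.5, 0, 0, 0],
  [0, 0, -0.8, 0, 0, 0],
  [-0.4, 0, -0.6, 0, 0, 0],
  [-0.8, 0.8, 0, 0, 0, 0],
  [-0.8, 0.9, 0, 0, 0, 0],
])

```text
t: 6.75
eef_pos: [0.4352, -0.0453, 0.1724]
tool_rot: [0.708, 0.028, 0.705, -0.027]
contact_force: [2.2, 0.5, 0.5]
gripper_width: 0.004
```

```bash
python3 snap.py w3;python3 snap.py t2 top; python3 - <<'E'
from h import *
p=cv2.imread("pics/t2.png"); a=cv2.resize(p[120:270,300:410],None,fx=3.5,fy=3.5,interpolation=cv2.INTER_CUBIC)
cv2.imwrite("pics/t2z.png",a)
E
```

```text
w3 6.75 [ 0.4352 -0.0453  0.1724] [[ 0.0034  0.0006 -1.    ]
 [ 0.0784  0.9969  0.0009]
 [ 0.9969 -0.0784  0.0034]] [2.1555 0.525  0.4983] q [-0.6055  0.1729  0.6375  2.1935 -0.1428  0.8103  1.6156]
t2 6.8 [ 0.4381 -0.0403  0.1756] [[ 0.0085  0.0036 -1.    ]
 [ 0.0726  0.9973  0.0042]
 [ 0.9973 -0.0727  0.0083]] [1.6744 2.7575 1.3753] q [-0.6124  0.168   0.6336  2.1885 -0.1418  0.8137  1.6094]
```

View pics/w3.png

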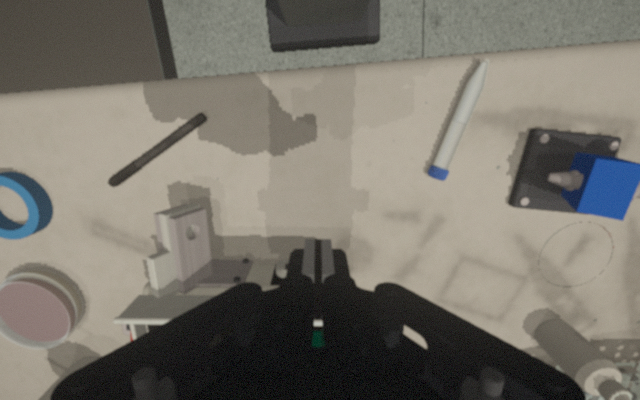

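View pics/t2z.png

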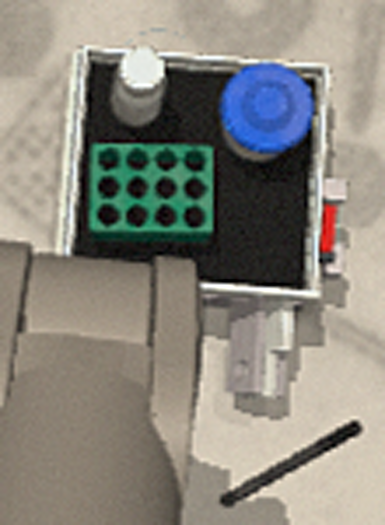

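Request:
step_arm([
  [0, 0.7, -0.28, 0, 0, -0.0278],
  [0.4, 0.76, -0.28, 0, 0, -0.0278],
  [0.9, -0.2, 0, 0, 0, -0.0278],
  [0, 0, 0, 0, 0, 0],
  [0, 0, 0, 0, 0, 0],
], fingers=-1)

```text
t: 7.48
eef_pos: [0.4153, -0.0146, 0.1194]
tool_rot: [0.677, -0.14, 0.696, -0.193]
contact_force: [-0.1, -0.7, 0.8]
gripper_width: 0.998
```

```bash
python3 snap.py w4; python3 - <<'E'
from h import *
p=cv2.imread("pics/w4.png"); a=cv2.resize(p[0:200,150:470],None,fx=2.5,fy=2.5,interpolation=cv2.INTER_CUBIC)
cv2.imwrite("pics/w4z.png",a)
E
```

```text
w4 7.475 [ 0.4153 -0.0146  0.1194] [[-0.0443 -0.456  -0.8889]
 [ 0.0675  0.8863 -0.4581]
 [ 0.9967 -0.0803 -0.0085]] [-0.0705 -0.7334  0.8424] q [-0.9675  0.3959  0.6382  2.2358  0.2716  0.8112  0.9396]
```

View pics/w4.png

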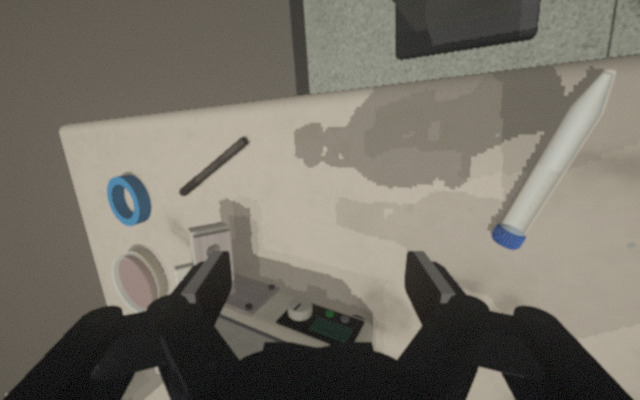

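Request:
step_arm([
  [-0.3, 0.5, 0.7, 0, 0, 0],
  [-0.2, 0, 0.6, 0, 0, 0],
  [0, 0, 0, 0, 0, 0],
  [0, 0, 0, 0, 0, 0],
])

```text
t: 8.02
eef_pos: [0.4682, 0.0078, 0.1276]
tool_rot: [0.677, -0.139, 0.696, -0.194]
contact_force: [-0.8, 0.5, -0.6]
gripper_width: 1.0
```

```bash
python3 snap.py w5; python3 - <<'E'
from h import *
p=cv2.imread("pics/w5.png"); a=cv2.resize(p[60:260,120:320],None,fx=3,fy=3,interpolation=cv2.INTER_CUBIC)
cv2.imwrite("pics/w5z.png",a)
E
```

```text
w5 8.025 [0.4682 0.0078 0.1276] [[-0.0446 -0.4564 -0.8887]
 [ 0.0683  0.8861 -0.4585]
 [ 0.9967 -0.0812 -0.0084]] [-0.8101  0.5316 -0.6203] q [-0.9235  0.4593  0.6119  2.1028  0.225   0.8746  0.993 ]
```

View pics/w5z.png

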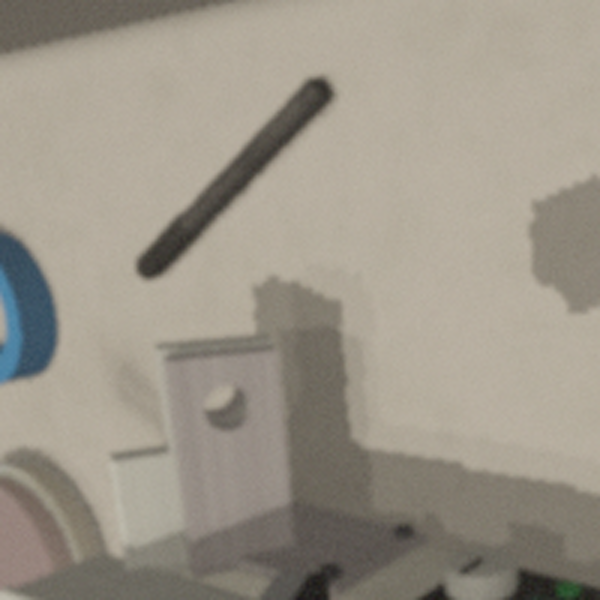

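```bash
python3 - <<'E'
from h import *
z=np.load("w5.npz"); d,K,Rm,o,W=[z[k] for k in("d","K","R","o","W")]
p=cv2.imread("pics/w5.png")
poly=np.array([[172,366],[268,356],[288,520],[196,540]])/3+np.array([120,60])
m=np.zeros(d.shape,np.uint8); cv2.fillPoly(m,[np.round(poly).astype(int)],1)
cv2.circle(m,(195,195),11,0,-1)
P=W[(m>0)&(d>0)]
for _ in range(5):
    c=P.mean(0); n=np.linalg.svd(P-c)[2][2]; r=(P-c)@n; P=P[np.abs(r)<max(2.0*r.std(),.001)]
if n[1]<0:n=-n
print(len(P),"n",n,"c",c,"rms",r.std(),"elev",np.degrees(np.arcsin(n[2])),"yaw",np.degrees(np.arctan2(-n[0],n[1])))
# hole by threshold vs face
hsv=cv2.cvtColor(p,cv2.COLOR_BGR2LAB).astype(float)
face=np.median(hsv[(m>0)],0); print(face)
sub=hsv[180:212,180:212]; dist=np.linalg.norm(sub-face,axis=2)
np.set_printoptions(linewidth=200); print(dist[::1,::1].astype(int)[2:30,2:30])
def hit(u,v):
    oo,r=ray(u,v,K,Rm,o); return oo+r*((c-oo)@n)/(r@n)
for uv in [(195,195),(195.2,195.5)]: print(uv,hit(*uv))
for q in poly: print(hit(*q))
for q in [(165,358),(275,347),(295,540),(190,565)]: print("corner",hit(q[0]/3+120,q[1]/3+60))
E
```

```text
1313 n [0.0784 0.8627 0.4995] c [ 0.4792 -0.1675  0.0564] rms 0.0005520968306943859 elev 29.96969857339402 yaw -5.19026379971449
[152. 130. 133.]
[[ 1  2  2  4  1  2  1  2  1  6  6  4  3  3  3  1  2  2  2  1  1  0  0  1  0  3  1  5]
 [ 3  3  4  4  1  0  1  2  4  4  5  4  3  2  3  3  3  1  1  3  1  1  1  1  0  1  1  5]
 [ 0  2  4  3  4  3  1  1  3  6  6  6  3  1  1  1  2  0  3  1  3  1  1  1  1  3  1  6]
 [ 2  1  1  3  2  3  1  2  1  4  4  4  4  3  3  3  0  1  1  0  3  1  1  1  1  3  1  4]
 [ 1  0  4  3  2  2  3  4  1  6  4  4  3  1  3  1  4  1  1  5  2  4  1  4  1  1  2  4]
 [ 4  3  3  4  2  4  1  3  4  6  7  7  5  6  4  4  4  1  1  3  2  1  0  2  3  3  1  2]
 [ 3  1  3  5  4  2  1  1  2  7  9 11  9 12 10  3  6  4  6  3  3  2  4  2  3  1  2  2]
 [ 8  1  2  3  4  1  1  2  3 11 14 20 18 20 19 10  8 19 14  9  2  1  3  1  1  3  1  3]
 [ 4  1  1  4  5  4  4  4 10 15 22 18 21 23 20  5 19 33 27 15  8  4  3  1  0  1  1  4]
 [ 3  0  3  3  5  4  2  8 18 19 23 25 26 25 19  3 25 42 40 22 10  5  0  1  0  1  3  3]
 [ 0  1  1  2  4  5  8 13 19 22 26 26 23 24 10 11 35 41 41 29 11  7  1  2  2  3  1  
[... 1096 characters left out ...]
  1  1  1  2  0  1  3  1  1  1  1  2]
 [ 4  2  1  1  1  4  3  1  3  2  1  3  4  6  5  3  2  1  1  0  1  1  1  1  2  2  2  2]
 [ 0  3  5  0  2  1  7  1  3  1  2  3  3  2  3  4  1  2  2  2  1  1  3  1  1  2  2  1]
 [ 3  1  4  2  2  1  4  4  3  1  2  2  3  7  1  3  1  3  1  1  1  2  3  1  1  1  2  1]
 [ 3  2  3  1  2  2  2  3  3  0  4  0  4  4  2  2  1  1  1  0  1  2  2  1  2  3  2  1]]
(195, 195) [ 0.4611 -0.166   0.0567]
(195.2, 195.5) [ 0.4616 -0.166   0.0566]
[ 0.4455 -0.1718  0.0692]
[ 0.4469 -0.1571  0.0436]
[ 0.5066 -0.1618  0.0422]
[ 0.5057 -0.177   0.0687]
corner [ 0.4427 -0.1724  0.0707]
corner [ 0.4443 -0.1556  0.0414]
corner [ 0.5148 -0.1616  0.0407]
corner [ 0.5141 -0.1792  0.0711]
```

```bash
cat > plan.py <<'E'
from h import *
def Rpose(yaw,el,roll=0):
    # tool y along axis with yaw(deg, about z; + = ccw) and elevation; tool z horizontal ahead, then rolled about y
    y=np.array([-np.sin(np.radians(yaw))*np.cos(np.radians(el)),np.cos(np.radians(yaw))*np.cos(np.radians(el)),np.sin(np.radians(el))])
    z=np.array([np.cos(np.radians(yaw)),np.sin(np.radians(yaw)),0]); x=np.cross(y,z)
    M=R.from_matrix(np.stack([x,y,z],1)); return M*R.from_rotvec([0,np.radians(roll),0])
def plan(pt,Rt,N,dp=2,p0=None,R0=None,dr=4):
    o=bot.get_obs(); 
    p=np.array(o["eef_pos"]) if p0 is None else p0; r=q2R(o["tool_rot"]) if R0 is None else R0
    rv=(r.inv()*Rt).as_rotvec()/N; dpw=(np.asarray(pt)-p)/N
    rows=[]
    for i in range(N):
        rows.append([*np.round(r.inv().apply(dpw)/.04,dp),*np.round(rv/(2*np.pi),dr)]); r=r*R.from_rotvec(rv)
    print(str([[float(x) for x in a] for a in rows]).replace("'",""), "ang/row",np.degrees(np.linalg.norm(rv)))
E
python3 - <<'E'
from plan import *
o=bot.get_obs(); print(o["eef_pos"])
plan([.448,.225,.19],Rpose(-9.5,30),7)
E
```

```text
[0.4678 0.0079 0.1273]
[[-0.55, 0.58, -0.13, 0.002, -0.0003, 0.0227], [-0.46, 0.65, -0.14, 0.002, -0.0003, 0.0227], [-0.37, 0.71, -0.15, 0.002, -0.0003, 0.0227], [-0.26, 0.75, -0.16, 0.002, -0.0003, 0.0227], [-0.15, 0.78, -0.17, 0.002, -0.0003, 0.0227], [-0.04, 0.79, -0.18, 0.002, -0.0003, 0.0227], [0.07, 0.78, -0.19, 0.002, -0.0003, 0.0227]] ang/row 8.222313810946893
```

Request:
step_arm([
  [-0.75, 0.58, -0.13, 0.002, 0, 0.0227],
  [-0.66, 0.65, -0.14, 0.002, 0, 0.0227],
  [-0.37, 0.71, -0.15, 0.002, 0, 0.0227],
  [-0.26, 0.75, -0.16, 0.002, 0, 0.0227],
  [-0.1, 0.78, -0.17, 0.002, 0, 0.0227],
  [0.04, 0.79, -0.18, 0.002, 0, 0.0227],
  [0.17, 0.78, -0.19, 0.002, 0, 0.0227],
  [0, 0, 0, 0, 0, 0],
])

```text
t: 9.07
eef_pos: [0.4481, 0.2336, 0.194]
tool_rot: [0.691, 0.238, 0.671, 0.124]
contact_force: [-0.1, -0.1, 0.3]
gripper_width: 1.003
```

Request:
step_arm([
  [0, 0, 0, 0, 0, 0],
  [0, 0, 0, 0, 0, 0],
])

```text
t: 9.32
eef_pos: [0.45, 0.2346, 0.1948]
tool_rot: [0.692, 0.237, 0.67, 0.124]
contact_force: [0.3, 0.1, 0.3]
gripper_width: 0.998
```

```bash
python3 snap.py w6
```

```text
w6 9.325 [0.45   0.2346 0.1948] [[ 0.0708  0.4895 -0.8691]
 [ 0.145   0.857   0.4945]
 [ 0.9869 -0.161  -0.0103]] [0.3331 0.1059 0.3295] q [-0.5825  0.1866  0.2979  2.203  -0.8555  0.7162  1.7614]
```

View pics/w6.png

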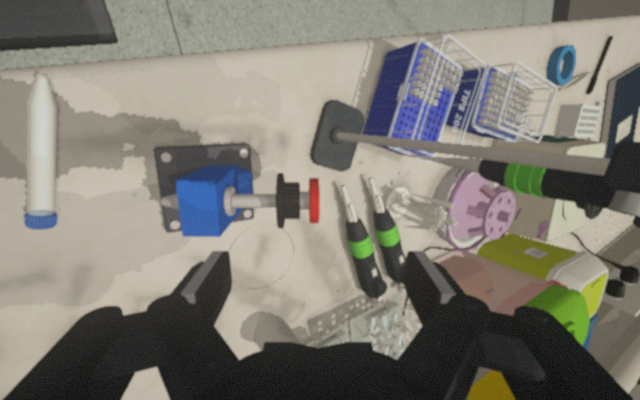

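```bash
python3 - <<'E'
from h import *
p=cv2.imread("pics/w6.png"); a=cv2.resize(p[160:250,150:350],None,fx=4,fy=4,interpolation=cv2.INTER_CUBIC); cv2.imwrite("pics/w6z.png",a)
z=np.load("w6.npz"); d=z["d"]; W=z["W"]
np.set_printoptions(linewidth=220,precision=3)
print((d[170:236:2,236:324:3]*1000).astype(int))
print("pip",W[150,600],W[170,580],W[140,500],W[180,630],W[135,400])
E
```

```text
[[284 295 302 301 316 318 330 332 335 337 338 340 342 344 345 346 348 350 352 354 355 359 361 363 363 366 370 372 374 376]
 [284 292 291 292 291 294 332 333 335 337 337 340 342 344 345 349 351 352 353 355 357 360 361 362 366 368 372 373 374 376]
 [285 287 289 289 292 293 333 334 335 338 338 342 342 344 249 250 351 351 352 356 358 360 363 365 365 367 369 373 375 378]
 [284 287 290 291 292 294 333 333 336 337 340 341 343 344 244 244 350 352 356 357 358 358 363 363 367 369 371 373 376 377]
 [284 287 289 291 292 295 332 335 336 337 340 343 345 347 242 242 351 353 355 356 360 361 364 366 367 251 251 251 377 379]
 [282 289 289 292 293 294 333 335 336 339 341 342 346 346 239 239 352   0 356 357 360 363 364 367 369 248 248 249 377 379]
 [283 288 290 292 293 295 333 337 339 340 341 344 346 347 238 238 271 354 356 359 361 363 364 368 370 246 246 245 378 381]
 [284 289 290 292 294 295 335 336 339 341 342 345 344 347 238 238 252 251 252 252 254 253 365 368 371 244 244 244 378 382]
 [285 290 291 294 294 296 336 336 339 340 342 345 346 348 237 236 247 248 248 248 249 249 366 368 371 243 244 243 38
[... 2363 characters left out ...]
43 346 347 349 352 352 354 359 358 361 245 246 368 370 371 375 377 379 381 382 383 387 390 393 394 397]
 [336 340 338 342 344 346 348 350 351 354 356 359 359 361 252 253 367 369 372 376 376 379 381 384 387 390 391 392 396 398]
 [337 340 341 343 344 347 349 350 352 354 356 359 360   0 365 367 368 371 373 375 377 379 381 384 385 389 392 394 396 399]
 [338 341 341 344 345 347 348 352 354 354 357 360 361 363 365 368 370 373 374 376 379 380 384 384 386 388 393 395 397 398]
 [339 341 342 344 344 348 350 351 353 355 357 360 363 365 365 368 371 373 374 376 378 381 383 387 388 392 392 397 398 400]]
pip [0.537 0.818 0.116] [0.428 0.364 0.253] [0.501 0.697 0.018] [0.426 0.353 0.275] [0.435 0.43  0.054]
```

View pics/w6z.png

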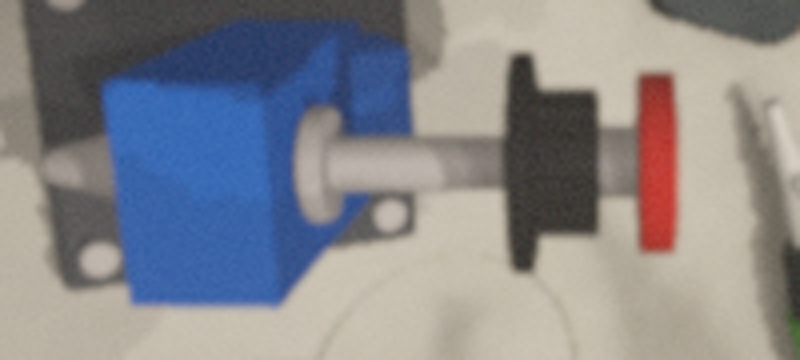

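```bash
python3 - <<'E'
from h import *
z=np.load("w6.npz"); K,Rm,o,d=z["K"],z["R"],z["o"],z["d"]
def bp(u,v,D): return Rm@np.array([(u-K[0,2])/K[0,0]*D,-(v-K[1,2])/K[1,1]*D,-D])+o
def med(u0,u1,v0,v1): return np.median(d[v0:v1,u0:u1])
Dn=[(u,med(u-2,u+3,198,204)+.006) for u in (246,254,262,270)]
D=[*Dn,(280.5,med(278,283,197,205)+.024),(293,med(287,299,197,205)+.015),(314.4,med(312,317,197,205)+.020)]
P=np.array([bp(u,200.7,x) for u,x in D]); print(D); print(P)
c=P.mean(0); a=np.linalg.svd(P-c)[2][0]; a*=np.sign(a[1]); print("axis",a,"el",np.degrees(np.arcsin(a[2])),"yaw",np.degrees(np.arctan2(-a[0],a[1])))
s=(P-c)@a; print(s)
A=P[4];B=P[6]
A=c+a*((A-c)@a);B=c+a*((B-c)@a)
print("dist",np.linalg.norm(A-B)); g=(A+a*(.0575-.0455)+B-a*(.074-.0575))/2
print("grip",g,"seat",g-a*.0575,"tip",g-a*.1115)
o_=bot.get_obs(); Rt=q2R(o_["tool_rot"]); print("grip in tool",Rt.inv().apply(g-o_["eef_pos"]),"axis in tool",Rt.inv().apply(a))
E
```

```text
[(246, np.float32(0.25566274)), (254, np.float32(0.25622204)), (262, np.float32(0.2565566)), (270, np.float32(0.25697207)), (280.5, np.float32(0.25770968)), (293, np.float32(0.25786757)), (314.4, np.float32(0.2590411))]
[[0.4496 0.2304 0.0745]
 [0.4508 0.2365 0.0774]
 [0.4519 0.2425 0.0805]
 [0.4531 0.2485 0.0835]
 [0.4546 0.2565 0.0873]
 [0.4563 0.2659 0.0925]
 [0.4594 0.2823 0.1007]]
axis [0.1653 0.8789 0.4474] el 26.57532753656951 yaw -10.652117481146387
[-0.0242 -0.0175 -0.0106 -0.0038  0.0053  0.0161  0.0347]
dist 0.02942611604282583
grip [0.4566 0.2674 0.0931] seat [0.4471 0.2168 0.0674] tip [0.4382 0.1694 0.0433]
grip in tool [ 0.1048 -0.0214  0.0023] axis in tool [0.0535 0.9984 0.017 ]
```

```bash
python3 - <<'E'
from h import *
def fit(P):
    for _ in range(6):
        c=P.mean(0); n=np.linalg.svd(P-c,full_matrices=False)[2][2]; r=(P-c)@n; P=P[np.abs(r)<max(2.2*r.std(),.0007)]
    return n,c,r.std(),len(P)
for f in("w6","w5"):
    z=np.load(f+".npz"); W=z["W"].reshape(-1,3); m=np.abs(W[:,2])<.012; m&=(W[:,0]<.55)&(W[:,0]>.36)&(abs(W[:,1])<.4)
    print(f,"table",fit(W[m]))
W=np.load("w6.npz")["W"]
p=cv2.imread("pics/w6.png")
def poly(pts):
    m=np.zeros(p.shape[:2],np.uint8); cv2.fillPoly(m,[(np.array(pts)/4+[150,160]).round().astype(int)],1); return W[(m>0)&~np.isnan(W[...,0])]
n,c,s,k=fit(poly([[118,100],[255,104],[265,290],[140,290]])); print("block front top",n,c,s,k)
n,c,s,k=fit(poly([[125,78],[245,30],[330,35],[265,80]])); print("block side(robot)",n,c,s,k)
n,c,s,k=fit(poly([[280,240],[285,285],[350,210],[330,225]])); print("block left face?",n,c,s,k)
E
```

```text
w6 table (array([0.0006, 0.    , 1.    ]), array([ 0.4506,  0.1691, -0.0015]), np.float64(0.0006671012715173329), 46770)
w5 table (array([0.0004, 0.0002, 1.    ]), array([ 0.446 ,  0.0105, -0.0013]), np.float64(0.000591696237335135), 89132)
block front top [-0.0887 -0.4939  0.865 ] [0.4421 0.1919 0.0809] 0.0005363660934648082 1478
block side(robot) [-0.9843  0.1767 -0.0018] [0.4224 0.2088 0.0612] 0.00014372621803985475 383
block left face? [-0.1482 -0.853  -0.5005] [0.4635 0.2107 0.0705] 0.00019225315430026097 116
```

```bash
python3 - <<'E'
from plan import *
g=np.array([.4566,.2674,.0931]); Rt=Rpose(-10.3,28); x=Rt.as_matrix()[:,0]; print(x)
plan(g-.020*x,Rt,4)
E
```

```text
[ 0.0839  0.4619 -0.8829]
[[0.53, -0.13, 0.01, 0.0004, -0.0007, -0.0011], [0.53, -0.13, 0.01, 0.0004, -0.0007, -0.0011], [0.53, -0.12, 0.01, 0.0004, -0.0007, -0.0011], [0.53, -0.12, 0.01, 0.0004, -0.0007, -0.0011]] ang/row 0.509176515680938
```

Request:
step_arm([
  [0, -0.25, 0.02, 0.0008, -0.0014, -0.0022],
  [0, -0.25, 0.02, 0.0008, -0.0014, -0.0022],
  [0, 0, 0, 0, 0, 0],
  [0.53, 0, 0, 0, 0, 0],
  [0.53, 0, 0, 0, 0, 0],
  [0.53, 0, 0, 0, 0, 0],
  [0.53, 0, 0, 0, 0, 0],
  [0, 0, 0, 0, 0, 0],
], fingers=-0.15)

```text
t: 10.38
eef_pos: [0.4547, 0.257, 0.1089]
tool_rot: [0.698, 0.232, 0.669, 0.109]
contact_force: [0.2, -0.2, 0.3]
gripper_width: 0.575
```

```bash
python3 snap.py w7; python3 -c "
from h import *
print(bot.get_obs()['gripper_width'])"
```

```text
w7 10.375 [0.4547 0.257  0.1089] [[ 0.0812  0.4634 -0.8824]
 [ 0.1582  0.8681  0.4704]
 [ 0.9841 -0.1778 -0.0028]] [ 0.1526 -0.2451  0.2603] q [-0.5545  0.3506  0.2022  2.2417 -1.0846  0.5524  1.9652]
0.5749960878082123
```

View pics/w7.png

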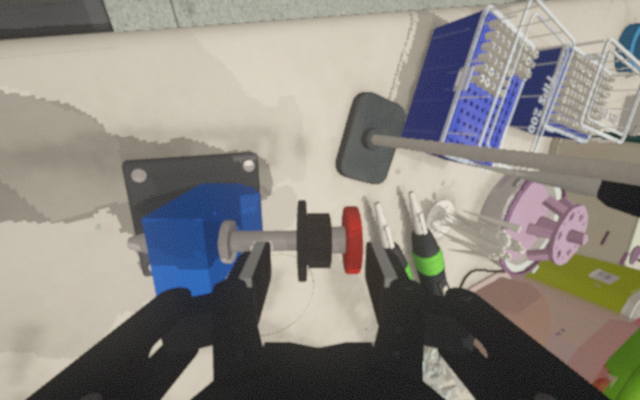

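```bash
python3 - <<'E'
from h import *
z=np.load("w7.npz"); W=z["W"];d=z["d"]; ob=bot.get_obs(); Rt=q2R(ob["tool_rot"]); T=Rt.inv().apply((W-ob["eef_pos"]).reshape(-1,3)).reshape(W.shape)
np.set_printoptions(linewidth=200,precision=1)
for v in range(236,290,4): print(v,*[("%d,%d,%d"%tuple(np.nan_to_num(T[v,u]*1000))) for u in (244,250,256,262,268,366,372,378,384)])
# axis in tool from neck/flange/button
K=z["K"];Rm=z["R"];o=z["o"]
for u in (286,):
    pass
for name,u,r in (("neck",(275,292),6),("flange",(299,305),24),("hub",(312,326),15),("button",(345,358),20)):
    D=d[215:285,u[0]:u[1]]; near=np.nanpercentile(D[D>0.1],8); rows=np.where((np.abs(D-near)<.03).mean(1)>.5)[0]+215; print(name,near,rows.min(),rows.max())
E
```

```text
236 14,-43,-5 14,-39,-5 15,-36,-5 14,-33,-5 15,-29,-5 153,50,55 157,57,57 159,64,58 138,66,49
240 13,-43,-3 12,-39,-4 13,-36,-3 12,-32,-4 13,-29,-3 153,50,60 156,57,62 160,65,63 138,66,53
244 12,-43,-1 11,-39,-2 -8,-31,-11 -8,-28,-11 -6,-26,-10 -2,23,-8 -8,25,-11 -6,28,-10 140,67,59
248 13,-43,1 12,-39,0 -12,-30,-11 -12,-27,-11 -7,-26,-8 -3,23,-7 -11,24,-11 -12,27,-11 141,67,64
252 -8,-37,-7 -8,-34,-7 -17,-29,-11 -15,-27,-11 -8,-26,-7 -5,22,-5 -16,23,-11 -16,26,-11 -16,29,-11
256 -12,-36,-7 -19,-32,-11 -20,-29,-11 0,0,0 -7,-26,-4 -5,22,-3 -21,22,-11 -19,25,-11 -20,28,-11
260 -17,-35,-7 -24,-31,-11 -24,-28,-11 -22,-26,-10 -8,-26,-3 -5,23,-1 -21,22,-9 -24,24,-11 -24,27,-11
264 -20,-34,-7 -28,-30,-11 -27,-27,-11 -24,-25,-9 -8,-26,0 -7,22,0 -21,23,-7 -27,24,-11 -27,26,-11
268 -31,-32,-11 -30,-29,-11 -31,-27,-11 -24,-25,-7 -9,-26,0 -6,23,2 -21,23,-5 -32,23,-12 -30,26,-11
272 -33,-31,-11 -34,-28,-11 -34,-26,-11 -24,-26,-5 -10,-26,2 -6,23,4 -21,23,-3 -33,23,-11 -34,25,-11
276 -36,-30,-11 -37,-28,-11 -36,-25,-11 -24,-26,-3 -10,-26,5 -8,22,5 -23,22,-2 -33,23,-9 -36,25,-10
280 -37,-30,-10 -39,-27,-10 -36,-26,-9 -25,-26,-2 -11,-26,6 -8,22,8 -23,22,-1 -33,23,-7 -38,24,-10
284 -44,-28,-12 -39,-27,-9 -36,-26,-7 -25,-26,0 -11,-26,8 -8,23,10 -24,22,0 -34,23,-6 0,0,0
288 -46,-28,-12 -38,-28,-6 -37,-26,-6 -25,-26,1 -11,-26,11 155,53,121 -25,22,2 -36,22,-5 -39,24,-7
neck 0.1684686 231 250
flange 0.15055573 215 281
hub 0.15909068 215 268
button 0.1555 215 274
```

Request:
step_arm([
  [0.1, 0.05, 0.0, 0, 0, 0],
  [0.1, 0, 0, 0, 0, 0],
  [0.11, 0, 0, 0, 0, 0],
  [0, 0, 0, 0, 0, 0],
])

```text
t: 10.92
eef_pos: [0.4567, 0.2642, 0.0998]
tool_rot: [0.698, 0.233, 0.668, 0.11]
contact_force: [0.1, -0.4, 0.0]
gripper_width: 0.574
```

Request:
step_arm([
  [0, 0, 0, 0, 0, 0],
  [0, 0, 0, 0, 0, 0],
  [0, 0, 0, 0, 0, 0],
  [0, 0, 0, 0, 0, 0],
], fingers=0.6, force=30)

```text
t: 11.42
eef_pos: [0.4573, 0.2649, 0.1008]
tool_rot: [0.698, 0.233, 0.668, 0.11]
contact_force: [0.5, 2.3, 5.7]
gripper_width: 0.315
```

```bash
python3 snap.py w8; python3 -c "
from h import *
print(bot.get_obs()['gripper_width']*85)"
```

```text
w8 11.425 [0.4573 0.2649 0.1008] [[ 0.0845  0.4652 -0.8811]
 [ 0.1573  0.867   0.4728]
 [ 0.9839 -0.1785  0.0001]] [0.5261 2.2643 5.6517] q [-0.5519  0.3716  0.1835  2.2378 -1.1212  0.5336  1.9918]
26.95080164465215
```

View pics/w8.png

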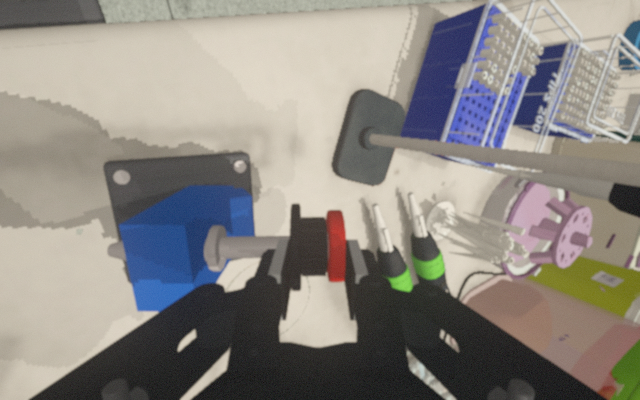

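Request:
step_arm([
  [0, 0, 0, 0, 0, 0.002],
  [0, 0.1, 0, 0, 0, 0.0015],
  [0, 0.1, 0, 0, 0, 0],
  [0, 0.1, 0, 0, 0, 0],
], force=50)

```text
t: 11.98
eef_pos: [0.4579, 0.2685, 0.1028]
tool_rot: [0.698, 0.239, 0.666, 0.112]
contact_force: [-1.3, -12.9, -3.8]
gripper_width: 0.308
```

```bash
python3 snap.py w9; python3 -c "
import cv2
p=cv2.imread('pics/w9.png');cv2.imwrite('pics/w9z.png',cv2.resize(p[180:330,90:400],None,fx=2.5,fy=2.5,interpolation=cv2.INTER_CUBIC))"
```

```text
w9 11.975 [0.4579 0.2685 0.1028] [[ 0.0882  0.475  -0.8755]
 [ 0.1615  0.8605  0.4831]
 [ 0.9829 -0.184  -0.0008]] [ -1.3314 -12.9176  -3.8362] q [-0.5465  0.37    0.1754  2.2384 -1.1403  0.5335  2.0016]
```

View pics/w9z.png

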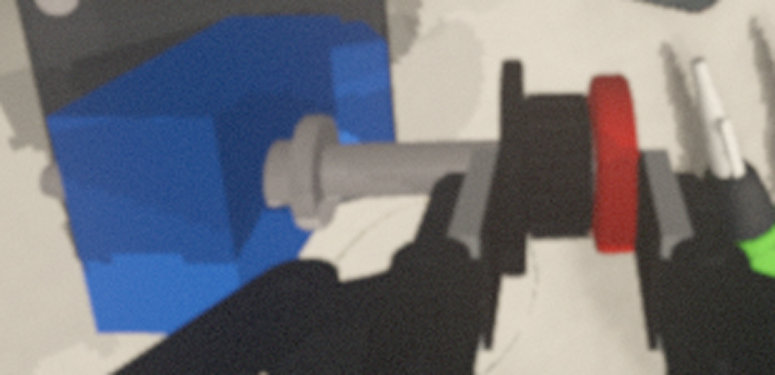

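Request:
step_arm([
  [0, 0.15, 0, 0, 0, 0],
  [0, 0.15, 0, 0, 0, 0],
  [0, 0.15, 0, 0, 0, 0],
])

```text
t: 12.4
eef_pos: [0.4614, 0.2896, 0.1144]
tool_rot: [0.697, 0.24, 0.665, 0.117]
contact_force: [0.4, -0.6, -0.9]
gripper_width: 0.307
```

```bash
python3 snap.py w10; python3 -c "
import cv2
p=cv2.imread('pics/w10.png');cv2.imwrite('pics/w10z.png',cv2.resize(p[180:330,90:400],None,fx=2.5,fy=2.5,interpolation=cv2.INTER_CUBIC))"
```

```text
w10 12.4 [0.4614 0.2896 0.1144] [[ 0.087   0.4821 -0.8718]
 [ 0.1567  0.8576  0.4899]
 [ 0.9838 -0.1793 -0.0009]] [ 0.4237 -0.6446 -0.891 ] q [-0.585   0.3606  0.1795  2.2138 -1.1129  0.5381  1.9368]
```

View pics/w10z.png

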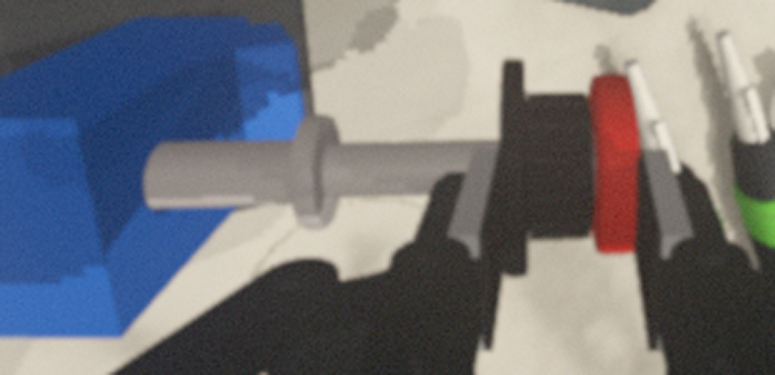

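Request:
step_arm([
  [0, 0.25, 0, 0, 0, 0],
  [0, 0.25, 0, 0, 0, 0],
  [0, 0.3, 0, 0, 0, 0],
  [0, 0, 0, 0, 0, 0],
])

```text
t: 12.95
eef_pos: [0.4665, 0.3191, 0.1312]
tool_rot: [0.697, 0.24, 0.665, 0.119]
contact_force: [-0.7, -0.1, -2.7]
gripper_width: 0.306
```

```bash
python3 snap.py w11; python3 -c "
import cv2
p=cv2.imread('pics/w11.png');cv2.imwrite('pics/w11z.png',cv2.resize(p[140:340,60:400],None,fx=2.35,fy=2.35,interpolation=cv2.INTER_CUBIC))"
```

```text
w11 12.95 [0.4665 0.3191 0.1312] [[ 0.0871  0.4842 -0.8706]
 [ 0.1535  0.857   0.492 ]
 [ 0.9843 -0.1765  0.0003]] [-0.685  -0.0978 -2.7448] q [-0.6498  0.3483  0.1956  2.1744 -1.058   0.5432  1.8253]
```

View pics/w11z.png

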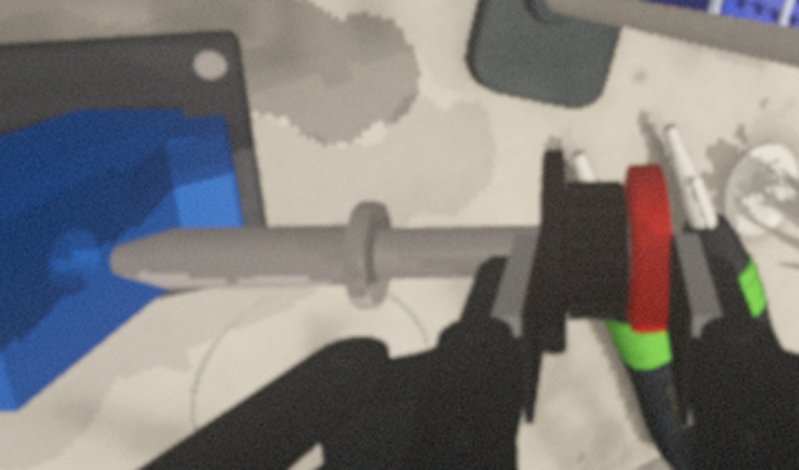

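```bash
cat > cyl.py <<'E'
from h import *
from scipy.optimize import least_squares
def fitpin(f,ob,ush,une,rows,tipuv=None):
    z=np.load(f+".npz"); W=z["W"]; d=z["d"]; Rt=q2R(ob["tool_rot"]); T=Rt.inv().apply((W-ob["eef_pos"]).reshape(-1,3)).reshape(W.shape)
    S=[]
    for (u0,u1),r in ((ush,.007),(une,.006)):
        for u in range(u0,u1):
            col=T[rows[0]:rows[1],u]; dd=d[rows[0]:rows[1],u]; near=np.percentile(dd[dd>.05],10)
            P=col[(dd>.05)&(np.abs(dd-near)<.006)]; S.append(np.c_[P,np.full(len(P),r)])
    S=np.vstack(S)
    def res(p,S=S):
        # line: (x,z)= p0+p1*y
        a=np.array([p[1],1,p[3]]); L=np.linalg.norm(a); a/=L
        q=S[:,:3]-np.array([p[0],0,p[2]]); return np.linalg.norm(np.cross(q,a),axis=1)-S[:,3]
    s=least_squares(res,[.006,0,0,0],loss="soft_l1",f_scale=.0007); p=s.x
    print(f,"n",len(S),"x0 %.4f slope %.4f  z0 %.4f slope %.4f"%tuple(p),"rms",np.median(np.abs(res(p))))
    a=np.array([p[1],1,p[3]])
    if tipuv:
        K=z["K"];o=z["o"];r=z["R"]@np.array([(tipuv[0]-K[0,2])/K[0,0],-(tipuv[1]-K[1,2])/K[1,1],-1])
        r=Rt.inv().apply(r); o=Rt.inv().apply(o-ob["eef_pos"]); b=np.array([p[0],0,p[2]])
        st=np.linalg.lstsq(np.c_[a,-r],o-b,rcond=None)[0]; print("tip tool",b+a*st[0])
    return p
E
python3 - <<'E'
from cyl import *
ob=bot.get_obs()
fitpin("w11",ob,(145,205),(230,266),(225,275),(108,249.8))
E
```

```text
w11 n 2213 x0 0.0081 slope 0.0348  z0 -0.0013 slope -0.0020 rms 0.00035762800658899196
tip tool [ 0.0041 -0.1138 -0.0011]
```

```bash
cat > tgt.py <<'E'
from plan import *
BORE=np.array([.4621,-.1660,.0565]); B=Rpose(-5,30).as_matrix()[:,1]
RT=Rpose(-5,32)
def tcp(off,tip=np.array([.0042,-.1125,-.0011]),bore=BORE): return bore+B*off-RT.apply(tip)
E
python3 - <<'E'
from tgt import *
o=bot.get_obs(); p=np.array(o["eef_pos"]); r=q2R(o["tool_rot"])
print(p,tcp(.04))
print(r.inv().apply([-.01,-.02,.10])/.04)
p1=p+np.array([-.01,-.02,.10]); 
plan([.445,.05,.22],RT,8,p0=p1,R0=r)
plan(tcp(.05),RT,6,p0=np.array([.445,.05,.22]),R0=RT)
E
```

```text
[0.4664 0.3182 0.1308] [ 0.4743 -0.0388  0.1397]
[-2.441   0.761  -0.1574]
[[-0.35, -0.69, 0.1, -0.0016, 0.0009, 0.0009], [-0.35, -0.69, 0.09, -0.0016, 0.0009, 0.0009], [-0.36, -0.68, 0.08, -0.0016, 0.0009, 0.0009], [-0.36, -0.68, 0.08, -0.0016, 0.0009, 0.0009], [-0.37, -0.68, 0.07, -0.0016, 0.0009, 0.0009], [-0.37, -0.68, 0.06, -0.0016, 0.0009, 0.0009], [-0.37, -0.68, 0.05, -0.0016, 0.0009, 0.0009], [-0.38, -0.68, 0.04, -0.0016, 0.0009, 0.0009]] ang/row 0.726365125516379
[[0.1, -0.44, 0.15, 0.0, 0.0, 0.0], [0.1, -0.44, 0.15, 0.0, 0.0, 0.0], [0.1, -0.44, 0.15, 0.0, 0.0, 0.0], [0.1, -0.44, 0.15, 0.0, 0.0, 0.0], [0.1, -0.44, 0.15, 0.0, 0.0, 0.0], [0.1, -0.44, 0.15, 0.0, 0.0, 0.0]] ang/row 0.0
```

Request:
step_arm([
  [-0.61, 0.19, -0.04, 0, 0, 0],
  [-0.61, 0.19, -0.04, 0, 0, 0],
  [-0.61, 0.19, -0.04, 0, 0, 0],
  [-0.61, 0.19, -0.04, 0, 0, 0],
])

```text
t: 13.5
eef_pos: [0.456, 0.2967, 0.2307]
tool_rot: [0.697, 0.24, 0.666, 0.117]
contact_force: [0.7, 1.1, -1.1]
gripper_width: 0.305
```

Request:
step_arm([
  [-0.35, -0.69, 0.1, -0.0016, 0.0009, 0.0009],
  [-0.35, -0.69, 0.09, -0.0016, 0.0009, 0.0009],
  [-0.36, -0.68, 0.08, -0.0016, 0.0009, 0.0009],
  [-0.36, -0.68, 0.08, -0.0016, 0.0009, 0.0009],
  [-0.37, -0.68, 0.07, -0.0016, 0.0009, 0.0009],
  [-0.37, -0.68, 0.06, -0.0016, 0.0009, 0.0009],
  [-0.37, -0.68, 0.05, -0.0016, 0.0009, 0.0009],
  [-0.38, -0.68, 0.04, -0.0016, 0.0009, 0.0009],
])

```text
t: 14.5
eef_pos: [0.4442, 0.0481, 0.2195]
tool_rot: [0.688, 0.224, 0.67, 0.165]
contact_force: [0.9, -0.7, -1.4]
gripper_width: 0.306
```

```bash
python3 - <<'E'
from tgt import *
o=bot.get_obs(); print(o["eef_pos"],o["contact_force"],o["gripper_width"])
plan(tcp(.05),RT,6)
E
```

```text
[0.4442 0.0481 0.2195] [ 0.8844 -0.6687 -1.4466] 0.30644787955184694
[[0.1, -0.43, 0.16, 0.0, 0.0, 0.0], [0.1, -0.43, 0.16, 0.0, 0.0, 0.0], [0.1, -0.43, 0.16, 0.0, 0.0, 0.0], [0.1, -0.43, 0.16, 0.0, 0.0, 0.0], [0.1, -0.43, 0.16, 0.0, 0.0, 0.0], [0.1, -0.43, 0.16, 0.0, 0.0, 0.0]] ang/row 0.014910650410997124
```

Request:
step_arm([
  [0.1, -0.43, 0.16, 0, 0, 0],
  [0.1, -0.43, 0.16, 0, 0, 0],
  [0.1, -0.43, 0.16, 0, 0, 0],
  [0.1, -0.43, 0.16, 0, 0, 0],
  [0.1, -0.43, 0.16, 0, 0, 0],
  [0.1, -0.43, 0.16, 0, 0, 0],
  [0, 0, 0, 0, 0, 0],
  [0, 0, 0, 0, 0, 0],
])

```text
t: 15.5
eef_pos: [0.4762, -0.0282, 0.145]
tool_rot: [0.688, 0.224, 0.67, 0.165]
contact_force: [0.0, -0.1, -1.8]
gripper_width: 0.3
```

```bash
python3 snap.py w12
```

```text
w12 15.5 [ 0.4762 -0.0282  0.145 ] [[ 0.0475  0.5279 -0.848 ]
 [ 0.0734  0.8448  0.5301]
 [ 0.9962 -0.0874  0.0013]] [ 0.047  -0.1223 -1.7714] q [-0.1401  0.4257  0.5306  2.1075 -0.888   1.0633  2.4623]
```

View pics/w12.png

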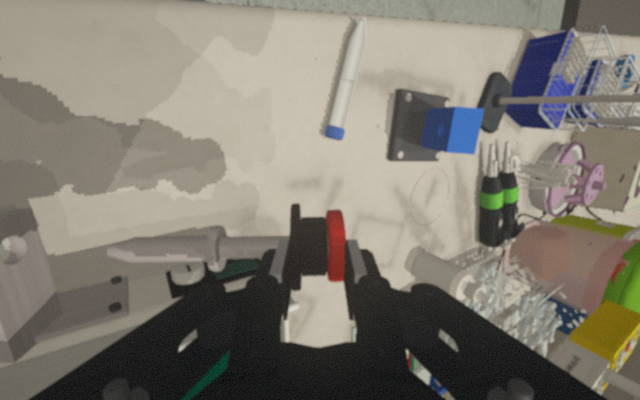

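```bash
python3 - <<'E'
from cyl import *
ob=bot.get_obs()
p=fitpin("w12",ob,(145,205),(232,268),(225,275),(107,249.8))
im=cv2.imread("pics/w12.png"); cv2.imwrite("pics/w12z.png",cv2.resize(im[190:340,0:140],None,fx=4,fy=4,interpolation=cv2.INTER_CUBIC))
E
```

```text
w12 n 2192 x0 0.0079 slope 0.0323  z0 -0.0015 slope -0.0016 rms 0.0003820464027118977
tip tool [ 0.0041 -0.1157 -0.0014]
```

View pics/w12z.png

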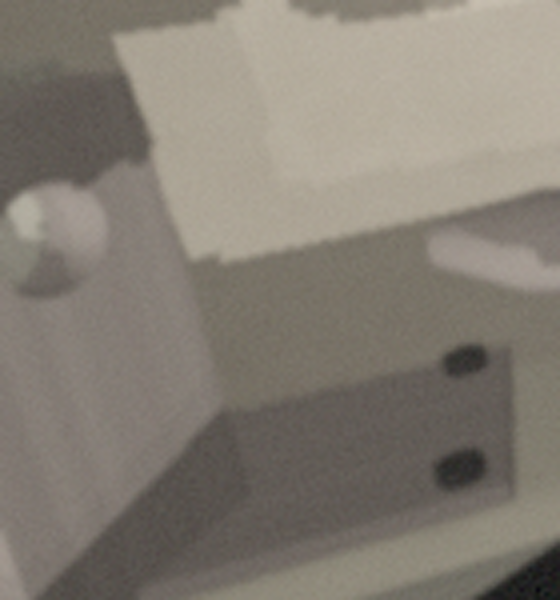

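```bash
python3 - <<'E'
from h import *
from tgt import *
z=np.load("w12.npz"); d,K,Rm,o,W=[z[k] for k in("d","K","R","o","W")]; ob=bot.get_obs(); Rt=q2R(ob["tool_rot"])
m=np.zeros(d.shape,np.uint8); poly=np.array([[8,310],[100,310],[125,180],[150,190],[205,400],[110,500],[30,560]])/4+[0,190]
cv2.fillPoly(m,[poly.round().astype(int)],1); P=W[(m>0)&(d>0)]
for _ in range(6):
    c=P.mean(0); n=np.linalg.svd(P-c,full_matrices=False)[2][2]; r=(P-c)@n; P=P[np.abs(r)<max(2.0*r.std(),.0008)]
n*=np.sign(n[1]); print(len(P),n,r.std(),"el",np.degrees(np.arcsin(n[2])),"yaw",np.degrees(np.arctan2(-n[0],n[1])))
def hit(u,v):
    r=ray(u,v,K,Rm,o)[1]; return o+r*((c-o)@n)/(r@n)
for uv in [(13,249.75),(12,249),(14,250.5)]: print(uv,hit(*uv),"tool",Rt.inv().apply(hit(*uv)-ob["eef_pos"]))
print("rim top/bot/right",hit(11,235),hit(11,264.3),hit(26.7,248))
L=lambda y:np.array([.0079+.0323*y,y,-.0015-.0016*y])
tipw=Rt.apply(L(-.1125))+ob["eef_pos"]; aw=Rt.apply(np.array([.0323,1,-.0016])); aw/=np.linalg.norm(aw)
print("tip",tipw,"axis",aw,"el",np.degrees(np.arcsin(aw[2])),"yaw",np.degrees(np.arctan2(-aw[0],aw[1])))
h=tipw-aw*(((tipw-c)@n)/(aw@n)); print("axis hits face at",h,"dist",((tipw-c)@n))
E
```

```text
2231 [0.0843 0.8645 0.4956] 0.00045818932729077344 el 29.707756822721972 yaw -5.572001279144125
(13, 249.75) [ 0.4621 -0.1656  0.056 ] tool [ 0.0023 -0.1645 -0.0024]
(12, 249) [ 0.4615 -0.1657  0.0563] tool [ 0.0019 -0.1645 -0.003 ]
(14, 250.5) [ 0.4627 -0.1655  0.0556] tool [ 0.0027 -0.1646 -0.0018]
rim top/bot/right [ 0.4542 -0.1642  0.0548] [ 0.4688 -0.1679  0.0588] [ 0.465  -0.1622  0.0496]
tip [ 0.4671 -0.1207  0.0819] axis [0.0727 0.8615 0.5025] el 30.16424901114595 yaw -4.823094411616226
axis hits face at [ 0.4633 -0.1656  0.0557] dist 0.052080588807928915
```

Request:
step_arm([
  [-0.01, -0.3, -0.03, 0, 0, 0],
  [-0.01, -0.3, 0, 0, 0, 0],
  [-0.01, -0.3, 0, 0, 0, 0],
  [-0.007, -0.2, 0, 0, 0, 0],
  [0, 0, 0, 0, 0, 0],
])

```text
t: 16.18
eef_pos: [0.4719, -0.0672, 0.1223]
tool_rot: [0.688, 0.225, 0.67, 0.164]
contact_force: [0.2, 0.4, -2.7]
gripper_width: 0.309
```

```bash
python3 snap.py w13
```

```text
w13 16.175 [ 0.4719 -0.0672  0.1223] [[ 0.0477  0.5273 -0.8483]
 [ 0.0748  0.845   0.5294]
 [ 0.9961 -0.0887  0.0009]] [ 0.171   0.3859 -2.675 ] q [-0.0597  0.4888  0.5344  2.0912 -0.8972  1.079   2.558 ]
```

View pics/w13.png

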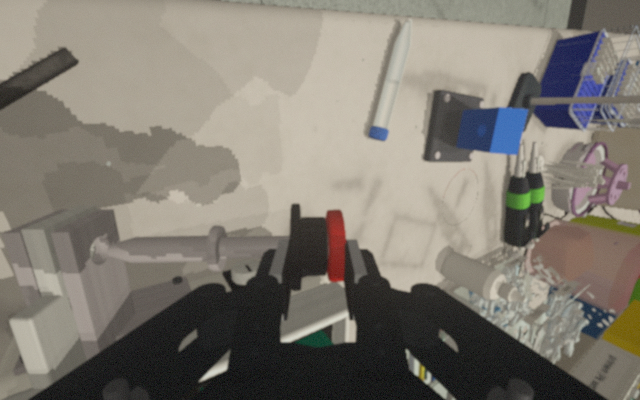

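Request:
step_arm([
  [-0.004, -0.12, 0, 0, 0, 0],
  [-0.004, -0.12, 0, 0, 0, 0],
  [-0.004, -0.12, 0, 0, 0, 0],
  [-0.004, -0.12, 0, 0, 0, 0],
])

```text
t: 16.73
eef_pos: [0.4706, -0.0833, 0.1129]
tool_rot: [0.688, 0.224, 0.67, 0.165]
contact_force: [1.4, 0.6, -2.7]
gripper_width: 0.304
```

Request:
step_arm([
  [-0.004, -0.12, 0, 0, 0, 0],
  [-0.004, -0.12, 0, 0, 0, 0],
  [-0.004, -0.12, 0, 0, 0, 0],
])

```text
t: 17.1
eef_pos: [0.4695, -0.0957, 0.1057]
tool_rot: [0.688, 0.224, 0.67, 0.165]
contact_force: [0.2, -0.1, -2.7]
gripper_width: 0.306
```

```bash
python3 snap.py w14;python3 -c "
import cv2
p=cv2.imread('pics/w14.png');cv2.imwrite('pics/w14z.png',cv2.resize(p[160:340,30:390],None,fx=2.2,fy=2.2,interpolation=cv2.INTER_CUBIC))"
```

```text
w14 17.1 [ 0.4695 -0.0957  0.1057] [[ 0.0477  0.5275 -0.8482]
 [ 0.0734  0.845   0.5297]
 [ 0.9962 -0.0875  0.0016]] [ 0.2275 -0.1245 -2.6912] q [-0.0011  0.5375  0.5344  2.0716 -0.9023  1.0912  2.6234]
```

View pics/w14z.png

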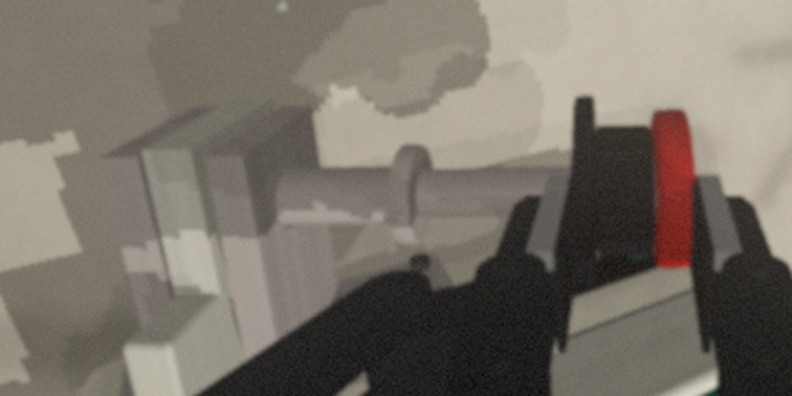

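Request:
step_arm([
  [-0.004, -0.12, 0, 0, 0, 0],
  [-0.004, -0.12, 0, 0, 0, 0],
  [-0.004, -0.12, 0, 0, 0, 0],
  [-0.004, -0.12, 0, 0, 0, 0],
  [-0.003, -0.1, 0, 0, 0, 0],
])

```text
t: 17.77
eef_pos: [0.4677, -0.1157, 0.094]
tool_rot: [0.688, 0.224, 0.67, 0.165]
contact_force: [-0.5, 0.4, -1.9]
gripper_width: 0.307
```

Request:
step_arm([
  [-0.002, -0.06, 0, 0, 0, 0],
  [-0.002, -0.06, 0, 0, 0, 0],
])

```text
t: 18.02
eef_pos: [0.4675, -0.119, 0.0921]
tool_rot: [0.688, 0.225, 0.67, 0.166]
contact_force: [-0.3, 3.8, 3.8]
gripper_width: 0.307
```

Request:
step_arm([
  [-0.001, -0.05, 0, 0, 0, 0],
  [-0.001, -0.05, 0, 0, 0, 0],
])

```text
t: 18.27
eef_pos: [0.4676, -0.119, 0.0918]
tool_rot: [0.687, 0.226, 0.669, 0.169]
contact_force: [-1.4, 10.7, 16.6]
gripper_width: 0.31
```

```bash
python3 snap.py w15;python3 -c "
import cv2
p=cv2.imread('pics/w15.png');cv2.imwrite('pics/w15z.png',cv2.resize(p[160:340,30:390],None,fx=2.2,fy=2.2,interpolation=cv2.INTER_CUBIC))"
```

```text
w15 18.275 [ 0.4676 -0.119   0.0918] [[ 0.0468  0.5354 -0.8433]
 [ 0.0703  0.8403  0.5375]
 [ 0.9964 -0.0844  0.0017]] [-1.3642 10.6645 16.6228] q [ 0.0523  0.5826  0.5306  2.0487 -0.9082  1.1096  2.6793]
```

View pics/w15z.png

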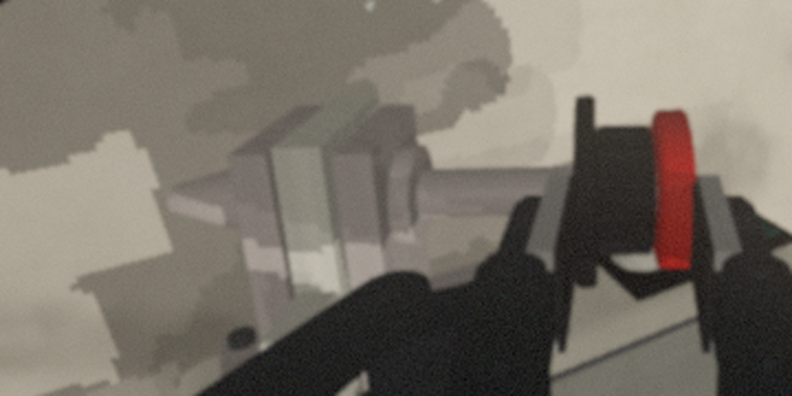

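Request:
step_arm([
  [0, 0.07, 0, 0, 0, 0],
  [0, 0, 0, 0, 0, 0],
])

```text
t: 18.58
eef_pos: [0.4676, -0.119, 0.0919]
tool_rot: [0.688, 0.225, 0.67, 0.167]
contact_force: [0.2, 5.4, 5.3]
gripper_width: 0.306
```

Request:
step_arm([
  [0, 0, 0, 0, 0, 0],
  [0, 0, 0, 0, 0, 0],
  [0, 0, 0, 0, 0, 0],
  [0, 0, 0, 0, 0, 0],
], fingers=-0.15)

```text
t: 19.08
eef_pos: [0.4673, -0.121, 0.0912]
tool_rot: [0.688, 0.224, 0.67, 0.165]
contact_force: [0.1, 1.0, 1.6]
gripper_width: 0.575
```

```bash
python3 snap.py w16;python3 -c "
import cv2
p=cv2.imread('pics/w16.png');cv2.imwrite('pics/w16z.png',cv2.resize(p[160:340,30:390],None,fx=2.2,fy=2.2,interpolation=cv2.INTER_CUBIC))"
```

```text
w16 19.075 [ 0.4673 -0.121   0.0912] [[ 0.0479  0.5272 -0.8484]
 [ 0.0737  0.8452  0.5293]
 [ 0.9961 -0.0879  0.0017]] [0.0949 0.978  1.5924] q [ 0.0488  0.5801  0.534   2.0508 -0.9051  1.1012  2.6745]
```

View pics/w16z.png

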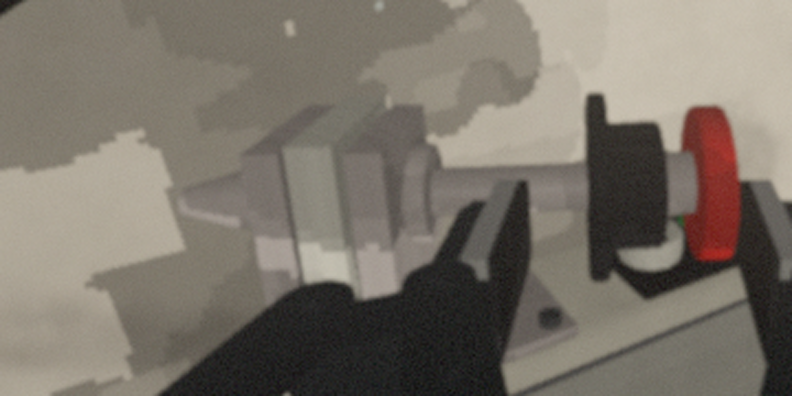

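Request:
step_arm([
  [0, 0.05, 0, 0, 0, 0],
  [-0.2, 0, 0, 0, 0, 0],
  [-0.4, 0, 0, 0, 0, 0],
  [-0.5, 0, 0, 0, 0, 0],
  [-0.4, 0, 0, 0, 0, 0],
  [0, 0, 0, 0, 0, 0],
  [0, 0, 0, 0, 0, 0],
])

```text
t: 20.0
eef_pos: [0.4645, -0.1502, 0.1431]
tool_rot: [0.688, 0.224, 0.67, 0.165]
contact_force: [-0.7, 1.6, 0.1]
gripper_width: 0.58
```

```bash
python3 snap.py w17; python3 snap.py t3 top; python3 -c "
import cv2
p=cv2.imread('pics/w17.png');cv2.imwrite('pics/w17z.png',cv2.resize(p[100:320,20:370],None,fx=2.2,fy=2.2,interpolation=cv2.INTER_CUBIC))
p=cv2.imread('pics/t3.png');cv2.imwrite('pics/t3z.png',p)"
```

```text
w17 20.0 [ 0.4645 -0.1502  0.1431] [[ 0.0474  0.5279 -0.848 ]
 [ 0.0732  0.8448  0.53  ]
 [ 0.9962 -0.0872  0.0014]] [-0.6849  1.6113  0.0952] q [ 0.0606  0.5163  0.5865  1.9956 -0.8178  1.201   2.6148]
t3 20.05 [ 0.4644 -0.15    0.1428] [[ 0.0468  0.5281 -0.8479]
 [ 0.0733  0.8447  0.5302]
 [ 0.9962 -0.0869  0.0008]] [ 0.9465 -0.6062  0.0621] q [ 0.0605  0.5166  0.5863  1.9958 -0.8178  1.201   2.6148]
```

View pics/w17z.png

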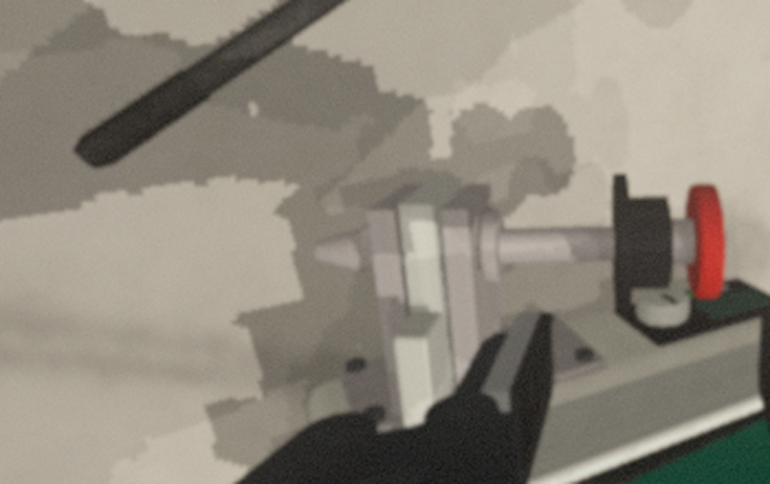

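View pics/t3.png

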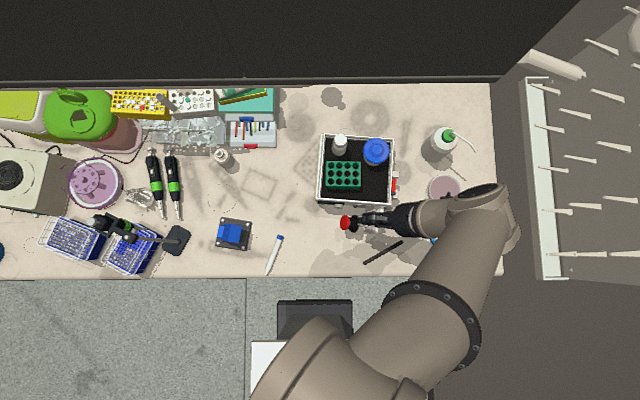

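```bash
python3 - <<'E'
from h import *
from tgt import *
z=np.load("w17.npz"); d,K,Rm,o,W=[z[k] for k in("d","K","R","o","W")]
im=cv2.imread("pics/w17.png"); hsv=cv2.cvtColor(im,cv2.COLOR_BGR2HSV)
b=Rpose(-5.3,30).as_matrix()[:,1]; bore=np.array([.4619,-.1657,.0563])
S=(W-bore)@b; X=W-bore; 
red=((hsv[...,0]<8)|(hsv[...,0]>172))&(hsv[...,1]>140)&(hsv[...,2]>60); red[:,:300]=0; red[300:]=0
print("button s",np.nanpercentile(S[red],[3,10,50,90,97]))
# profile: radial distance vs s for points near the axis
rad=np.linalg.norm(X-S[...,None]*b,axis=2); m=(rad<.03)&(S>-.03)&(S<.09); m[250:]=0
for lo in np.arange(-.03,.084,.002):
    k=m&(S>=lo)&(S<lo+.002); 
    if k.sum()>3: print("%.3f n=%d rmin %.4f rmed %.4f rmax %.4f"%(lo,k.sum(),rad[k].min(),np.median(rad[k]),np.percentile(rad[k],95)))
k=m&(S>.008)&(S<.04)&(rad<.012)
P=W[k]; # neck axis direction by pca of points
c=P.mean(0); a=np.linalg.svd(P-c,full_matrices=False)[2][0]; a*=np.sign(a[1]); print("neck dir",a,"angle to bore",np.arccos(a@b))
E
```

```text
button s [0.0705 0.0711 0.0745 0.0786 0.3047]
-0.030 n=188 rmin 0.0156 rmed 0.0195 rmax 0.0251
-0.028 n=207 rmin 0.0155 rmed 0.0195 rmax 0.0254
-0.026 n=180 rmin 0.0156 rmed 0.0195 rmax 0.0251
-0.024 n=262 rmin 0.0117 rmed 0.0186 rmax 0.0239
-0.022 n=41 rmin 0.0143 rmed 0.0192 rmax 0.0254
-0.020 n=186 rmin 0.0169 rmed 0.0206 rmax 0.0262
-0.018 n=201 rmin 0.0165 rmed 0.0208 rmax 0.0264
-0.016 n=190 rmin 0.0168 rmed 0.0206 rmax 0.0263
-0.014 n=195 rmin 0.0166 rmed 0.0208 rmax 0.0263
-0.012 n=417 rmin 0.0111 rmed 0.0199 rmax 0.0269
-0.010 n=54 rmin 0.0122 rmed 0.0192 rmax 0.0266
-0.008 n=199 rmin 0.0154 rmed 0.0195 rmax 0.0261
-0.006 n=184 rmin 0.0153 rmed 0.0194 rmax 0.0253
-0.004 n=190 rmin 0.0155 rmed 0.0196 rmax 0.0263
-0.002 n=576 rmin 0.0046 rmed 0.0181 rmax 0.0267
0.000 n=74 rmin 0.0099 rmed 0.0118 rmax 0.0244
0.002 n=90 rmin 0.0098 rmed 0.0113 rmax 0.0119
0.004 n=158 rmin 0.0039 rmed 0.0107 rmax 0.0119
0.006 n=59 rmin 0.0032 rmed 0.0052 rmax 0.0108
0.008 n=44 rmin 0.0030 rmed 0.0046 rmax 0.0058
0.010 n=44 rmin 0.0023 rmed 0.0046 rmax 0.0058
0.012 n=44 rmin 0.0036 rmed 0.0047 rma
[... 937 characters left out ...]
122 rmax 0.0149
0.054 n=124 rmin 0.0089 rmed 0.0120 rmax 0.0147
0.056 n=120 rmin 0.0086 rmed 0.0117 rmax 0.0145
0.058 n=120 rmin 0.0092 rmed 0.0115 rmax 0.0152
0.060 n=112 rmin 0.0088 rmed 0.0119 rmax 0.0152
0.062 n=62 rmin 0.0021 rmed 0.0099 rmax 0.0126
0.064 n=48 rmin 0.0015 rmed 0.0048 rmax 0.0084
0.066 n=58 rmin 0.0020 rmed 0.0043 rmax 0.0080
0.068 n=95 rmin 0.0015 rmed 0.0063 rmax 0.0216
0.070 n=233 rmin 0.0020 rmed 0.0136 rmax 0.0189
0.072 n=148 rmin 0.0130 rmed 0.0151 rmax 0.0188
0.074 n=147 rmin 0.0127 rmed 0.0151 rmax 0.0189
0.076 n=137 rmin 0.0131 rmed 0.0151 rmax 0.0185
0.078 n=65 rmin 0.0126 rmed 0.0146 rmax 0.0174
neck dir [0.0717 0.8958 0.4387] angle to bore 0.07032392928106973
```

Request:
step_arm([
  [-0.8, 0, 0, 0, 0, 0],
  [-0.9, 0, 0, 0, 0, 0],
  [-0.9, 0, 0, 0, 0, 0],
  [-0.5, 0, -0.3, 0, 0, 0],
  [0, 0, 0, 0, 0, 0],
  [0, 0, 0, 0, 0, 0],
])

```text
t: 20.85
eef_pos: [0.4464, -0.2137, 0.2473]
tool_rot: [0.688, 0.225, 0.67, 0.166]
contact_force: [-0.1, 0.9, -0.3]
gripper_width: 0.575
```

```bash
python3 snap.py w18; python3 snap.py t4 top; python3 snap.py s4 scene; python3 - <<'E'
from h import *
for f in ("t4","top0","s4","scene0"):
    n="top" if f[0]=="t" else "scene"
    im=cv2.imread(f"pics/{f}.png"); hsv=cv2.cvtColor(im,cv2.COLOR_BGR2HSV); W=np.load(f+".npz")["W"] if f in("t4","s4") else np.load(n+"W.npy")
    red=((hsv[...,0]<8)|(hsv[...,0]>172))&(hsv[...,1]>130)&(hsv[...,2]>60)
    m=red&(W[...,1]<-.2)&(W[...,1]>-.27)&(W[...,0]>.5)&(W[...,0]<.63)
    if m.sum(): 
        P=W[m]; print(f,m.sum(),np.median(P,0),P.min(0),P.max(0))
        i=np.argsort(P[:,0]); k=len(i)//3; print("  front z",np.median(P[i[:k],2]),"back z",np.median(P[i[-k:],2]))
    blue=(hsv[...,0]>95)&(hsv[...,0]<115)&(hsv[...,1]>120)&(W[...,1]<-.33)&(W[...,1]>-.43)&(W[...,0]<.5)
    if blue.sum(): print(f,"tape",(np.nanmin(W[blue],0)+np.nanmax(W[blue],0))/2)
E
```

```text
w18 20.85 [ 0.4464 -0.2137  0.2473] [[ 0.0462  0.5289 -0.8474]
 [ 0.0733  0.8442  0.5309]
 [ 0.9962 -0.0867  0.0002]] [-0.1355  0.8547 -0.2612] q [ 0.1114  0.4153  0.6688  1.8586 -0.6798  1.4159  2.5404]
t4 20.9 [ 0.4465 -0.2135  0.2472] [[ 0.0457  0.529  -0.8474]
 [ 0.0731  0.8442  0.531 ]
 [ 0.9963 -0.0862 -0.0001]] [-0.4239 -0.0196  0.2301] q [ 0.1113  0.4156  0.6686  1.8584 -0.6797  1.416   2.5403]
s4 20.95 [ 0.4466 -0.2136  0.2473] [[ 0.0455  0.5289 -0.8475]
 [ 0.0731  0.8443  0.5308]
 [ 0.9963 -0.0861 -0.0002]] [ 1.4154 -0.7646  0.3716] q [ 0.1112  0.4157  0.6688  1.8581 -0.6795  1.4162  2.5402]
t4 52 [ 0.5653 -0.2308  0.0836] [ 0.5496 -0.2366  0.0625] [ 0.5831 -0.226   0.0912]
  front z 0.08218578157857848 back z 0.08631645007230848
t4 tape [ 0.4191 -0.3723  0.0121]
top0 48 [ 0.5672 -0.231   0.0838] [ 0.5493 -0.2363  0.0614] [ 0.5833 -0.2261  0.0904]
  front z 0.08041023121565627 back z 0.08654053957739244
top0 tape [ 0.4342 -0.377   0.013 ]
s4 tape [ 0.4364 -0.3714  0.0153]
scene0 tape [ 0.436  -0.3718  0.0155]
```

View pics/t4.png

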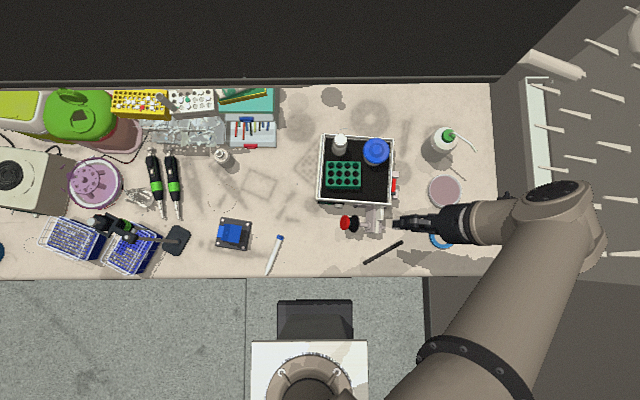

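View pics/w18.png

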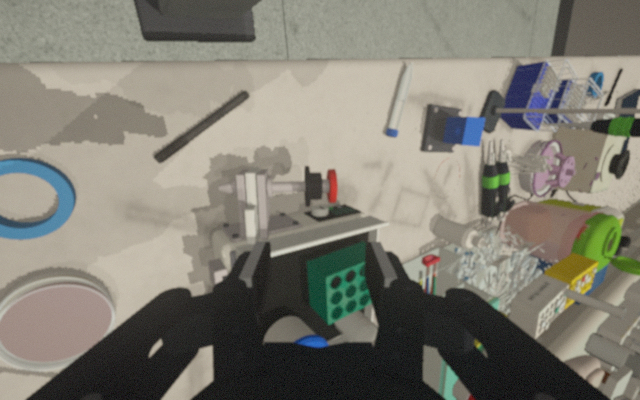

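```bash
python3 -c "
from station import bot
o=bot.get_obs(); print(o['t'],o['contact_force'],o['joint_vel'].round(3)); print(bot.hand_in())"
```

```text
21.0 [0.19810443 0.53231733 0.59006108] [ 0.004 -0.     0.008 -0.006  0.003  0.    -0.   ]
the job is handed in; nothing more can be done
None
```

I pushed the tray home, drew the pin from its parking block, slid it through the bracket with the button held in, and released it. I handed the job in at 21 s of the 67 s allowed. `bot.hand_in()` gives no verdict, so success rests on the checks below.

- **Tray:** it moved about 59 mm and came up against its stop at roughly 30 N. The red catch measures the same height as at the start, when it was sprung up, within the camera's accuracy.
- **Pin:** the shoulder is within about 1 mm of the bracket face, and the tip shows behind it. The axis is about 0.07 rad off the bore, against the 0.12 rad limit, because the pin droops a little in its clearance.
- **Button:** its cap lies about 70 to 79 mm from the bracket face, so it has sprung out.
- **Tape and bottle:** the scene camera shows the tape unmoved, to within 1 mm. The top camera put it about 15 mm off, but the gripper covers part of it there. I compared the dropper bottle only by eye in the top pictures, and it stands where it was.
- **Robot:** the gripper was clear of everything at hand-in, and the force reading was just noise.

The first pull on the pin met about 13 N before it came free; nothing else went wrong.

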